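Stack a loudspeaker magnet in its cradle

TASK

Stack the loudspeaker magnet in the round wooden cradle: first lay the steel pole plate in the recess with its pole up, then slip the large ferrite ring over the pole, then the square steel front plate, and last stand the brass weight on top over the end of the pole. Each part must lie flat on the one below; set the parts down, do not drop them, and let go. Leave the small ring, the valve, the socket board and the remote shell where they are.

Things in the scene. Friction and masses are not known exactly. Their poses are not given: they have to be found in the camera images.
- cradle_seat (a point): Round pale wooden cradle, fixed to the bench: 96 mm across, 18 mm high, with a round recess 78 mm across and 5 mm deep in its top. The point is the centre of the recess floor, 13 mm above the bench; z is up.
- yoke_mid (a point): Steel pole plate (loose, about 0.3 kg): a disc 66 mm across and 8 mm thick with a round pole 22 mm thick standing 34 mm out of its middle (pole tip chamfered 3 mm). 42 mm high in all. The point is on the pole's axis half-way up, 21 mm above the underside of the disc; z points from the disc to the pole tip. Lies on its disc, pole up, at the start.
- magnet_mid (a point): Large ferrite ring, charcoal grey, lying flat (loose, about 0.18 kg): 64 mm outside, hole 36 mm, 16 mm thick. The point is at its centre, 8 mm above its underside; z is its axis.
- plate_mid (a point): Square steel front plate, lying flat (loose, about 0.19 kg): 54 x 54 mm, 12 mm thick, with a round hole 32 mm across in the middle. The point is at its centre, 6 mm above its underside; x and y are parallel to its sides, z is its axis.
- weight_mid (a point): Brass clamping weight (loose, about 0.42 kg): a round body 48 mm across and 28 mm high with a round knob 26 mm across and 22 mm high on top, 50 mm high in all; in its underside a round bore 34 mm across and 14 mm deep, which takes the end of the pole. The point is on its axis, 25 mm above its underside; z points up to the knob.
- small_ring_mid (a point): Small ferrite ring of another loudspeaker, charcoal grey (loose, not to be moved): 44 mm outside, hole 18 mm, 10 mm thick. The point is at its centre, 5 mm above the bench.
- valve_mid (a point): Squat green glass valve on a black base, standing (loose, not to be moved): 44 mm across, 55 mm high. The point is half-way up its axis.
- board_mid (a point): Tube socket board with a round white socket (loose, not to be moved): 66 mm (its x) by 56 mm (its y), 20 mm high. The point is at its middle, 10 mm above the bench.
- remote_mid (a point): Red plastic remote shell lying flat beyond the work (loose, not to be moved): 46 mm (its x) by 165 mm (its y), 20 mm high. The point is at its middle, 10 mm above the bench.
Not all that is in view belongs to the job. Of the things that look like the part that bears plate_mid, the smallest one is meant.

How it is judged:
On the way, in this order (a step that is already met when the one before it is completed fails the run):
1. the pole plate lies flat in the cradle's recess, pole up (horizontal distance between yoke_mid and cradle_seat below 0.009 m and z of yoke_mid in the frame of cradle_seat between 0.0185 and 0.0235 m and angle between yoke_mid's own z axis and vertical below 0.06 rad), for 0.2 s.
2. the large ferrite ring lies flat on the pole plate, around the pole (horizontal distance between magnet_mid and yoke_mid below 0.01 m and z of magnet_mid in the frame of cradle_seat between 0.0135 and 0.0185 m and angle between the z axis of magnet_mid and the z axis of cradle_seat, either way round below 0.06 rad), for 0.2 s.
3. the square front plate lies flat on the ferrite ring, around the pole (horizontal distance between plate_mid and yoke_mid below 0.009 m and z of plate_mid in the frame of cradle_seat between 0.0275 and 0.0325 m and angle between the z axis of plate_mid and the z axis of cradle_seat, either way round below 0.06 rad), for 0.2 s.
4. the weight stands on the front plate, over the pole (horizontal distance between weight_mid and yoke_mid below 0.01 m and z of weight_mid in the frame of cradle_seat between 0.0585 and 0.0635 m and angle between weight_mid's own z axis and vertical below 0.06 rad), for 0.2 s.
At the end, for the whole second after the job is handed in: Pole plate in the recess, pole up (within 9 mm of centre); large ring on it, square plate on the ring, both round the pole, weight upright on the plate over the pole (each within 9 to 10 mm of its axis); each within 2.5 mm of stacked height, level to 0.06 rad; released, at rest (all of step 1 and all of step 2 and all of step 3 and all of step 4 and linear speed of each of yoke, magnet, plate, weight below 0.01 m/s and angular speed of each of yoke, magnet, plate, weight below 0.1 rad/s); the robot touches nothing.
It fails at once if the small ferrite ring is moved more than 15 mm (distance of small_ring_mid from where it was at the start of the episode above 0.015 m).
It fails at once if the glass valve is moved more than 15 mm (distance of valve_mid from where it was at the start of the episode above 0.015 m).
It fails at once if the socket board is moved more than 15 mm (distance of board_mid from where it was at the start of the episode above 0.015 m).
It fails at once if the remote shell is moved more than 15 mm (distance of remote_mid from where it was at the start of the episode above 0.015 m).
It fails at once if a part of the stack is dropped: it falls free of the fingers faster than 0.5 m/s (a drop of about 13 mm) ((linear speed of yoke above 0.5 m/s and contact force between the fingers and yoke below 0.01 N) or (linear speed of magnet above 0.5 m/s and contact force between the fingers and magnet below 0.01 N) or (linear speed of plate above 0.5 m/s and contact force between the fingers and plate below 0.01 N) or (linear speed of weight above 0.5 m/s and contact force between the fingers and weight below 0.01 N)).
It also fails if it takes over 104 s, if anything falls off the work surface, if the arm or the gripper's body presses on something with over 40 N, if the wrist force passes 120 N, or if a joint passes its speed limit or range.

ROBOT

A 6-joint arm with a two-finger parallel gripper is mounted at the origin on the work surface. World frame = base frame: x ahead of the robot, y to its left, z up, the work surface at z = 0. Lengths are in m, angles in rad, forces in N, time in s.
With the tool pointing down it reaches from about 0.25 to 0.725 m from the base axis. Payload 9.7 kg.
Tool frame: the origin (TCP) lies on the centre line of the jaws, within the pads' length; the fingertips stand 17 mm ahead of it and the grasp point (between the pads) lies 2 mm behind it; y points along the fingers, x is the direction in which the jaws open and shut, and the axes are right-handed (so a half turn about y gives the same grasp; the last joint's range is limited). The gripper opens to 85 mm and grips with 20 to 120 N. Pads are 22 mm wide; open, the fingers measure 114 mm over their backs; the gripper's body (76 mm by 85 mm) begins 54 mm behind the grasp point. The pads swing forward as they close: fully open they stand 13 mm farther back than shut.
Start: joints at [0, 0.087, 0.176, 1.66, 0, 1.571], TCP at [0.55, -0, 0.248] pointing down, gripper open.
Joint ranges: [-3.13, 3.13], [-0.85, 1.81], [-1.15, 1.24], [-2.2, 2.28], [-1.44, 1.52], [-3.14, 3.14]. Speed limits (rad/s): [2.22, 2.22, 2.57, 3.14, 3.14, 3.14].

INTERFACE

Orientations are given as a unit quaternion [w, x, y, z].
In Python, from cell import get_obs, capture, camera_params, finish_job, recognise, spot_point gives the robot as it stands.
- The arm moves only by the tool move_arm, never from a script. Its argument "motion" is a list of rows, each an object with "delta_pos": the shift along the tool's x, y, z in m, a list of three; "twist": the turn, a rotation vector about the tool's x, y, z in rad, a list of three; "claw": the finger opening in m, from 0 to 0.0854. In form: [{"delta_pos": [dx, dy, dz], "twist": [ax, ay, az], "claw": claw}, ...]. A call has 1 to 10 rows; each row is the pose to reach, as a shift and turn from the pose commanded when the call began, along the tool's axes at that moment; what a row does not reach only later rows make up. A row lasts 1/8 s, in which the tool goes at most 62.5 mm and 10.7 degrees, less where a joint would pass 70% of its speed; a pose out of reach is approached as far as the arm can. A call with a gripper value outside its range is refused whole. The fingers move at their own pace and stop on an object; "grip_force" is the grip in N (left out, the last holds). Time passes only in rows, so rows that repeat a pose let the fingers close. It gives the time, the measured TCP pose, the force and the opening at its end, in the units of the state.
- get_obs(): the state, without advancing time (a new reading comes with each control period).
- capture(name): name is "scene" or "side" or "wrist"; returns the picture (480x640x3 uint8, red, green, blue); there is no depth.
- camera_params(name): a dict with "fx", "fy", "cx", "cy" (pixels), "R" (3x3) and "t" (3): a world point X has camera coordinates R X + t. Camera axes: x right, y down, z forward; pixel columns grow to the right and rows downward; lengths in m; the calibration is good to about 2 mm. A picture is of the moment at which its call begins: read the wrist's pose just before it. camera_params takes no time and is no camera call; for the wrist camera it gives the pose at the moment of the call.
- finish_job(): hands the job in, once; it reports no verdict.
Trained networks look in the newest picture that a camera, given by its name, has taken for a name from the list of things; names that differ only in an ending like _2 or _b are one class to them, and where a whole thing is asked for, a point or a joint stands for the part that bears it (a point fixed in the world has none). Each returns a list of dicts, best first, with "p" (0 to 1); they miss things now and then, are a little off and sometimes report something else, mostly with a low value. They report only what shows in the picture. A call takes as long as a camera call. They do not tell look-alikes from the thing itself.
- recognise(camera, query): "location" ([column, row] in pixels, amid what is visible of it).
- spot_point(camera, query): "location" ([column, row] in pixels: a listed point, or the origin of a listed thing).
The state is a dict: "time": time; "q": joint angles; "qd": joint speeds; "tau": joint torques, N m; "ee_pos": TCP position; "tool_rot": TCP orientation; "force": force on the tool from outside, world axes, zero at the start; "ft_torque": the same for the moment, N m; "width": finger opening in m.
Only numpy, scipy, OpenCV 4.12 (cv2) and the standard library are available. Lean on these libraries where they do the work, as an engineer would, in place of code of your own. Each camera call takes 0.05 s, during which the arm holds its last target.

## Working session

There is one attempt and no reset: what is moved stays moved. The work goes in short steps, Python scripts to look and compute and a tool call to move; the robot and the scene stay as the last step left them, time stands still between calls to the robot, and variables do not carry over. Pictures are saved under pics/ and viewed, and the job is handed in when it is done.

Besides the shell and the picture viewer there is one more tool, called after "Request:" by a JSON object that holds its "op" and its "data", one argument or row to a line. move_arm: Moves the arm, as the interface text tells. Its arguments: {"type":"object","properties":{"motion":{"type":"array","items":{"type":"object","properties":{"delta_pos":{"type":"array","items":{"type":"number"}},"twist":{"type":"array","items":{"type":"number"}},"claw":{"type":"number"}}}},"grip_force":{"type":"number"}},"required":["motion"]}

```bash
ls; mkdir -p pics; python3 - <<'E'
from cell import *
import cv2,json
o=get_obs();print({k:o[k] for k in('time','ee_pos','tool_rot','width','q')})
for c in("scene","side","wrist"):
    cv2.imwrite(f"pics/{c}0.png",capture(c)[:,:,::-1])
    p=camera_params(c);print(c,p)
    for q in("cradle_seat","yoke_mid","magnet_mid","plate_mid","weight_mid","small_ring_mid","valve_mid","board_mid","remote_mid"):
        try: print(c,q,[( [round(v) for v in d["location"]],round(d["p"],2)) for d in spot_point(c,q)])
        except Exception as e: print(q,e)
E
```

```text
pics
{'time': 0.0, 'ee_pos': array([ 5.49805499e-01, -1.08334928e-05,  2.47561873e-01]), 'tool_rot': array([-7.07099348e-01,  7.07113898e-01, -4.76765400e-04, -4.68359504e-04]), 'width': 0.08551527961810533, 'q': array([-9.67188552e-06,  8.74884657e-02,  1.75123307e-01,  1.65976778e+00,
       -2.05814813e-05,  1.57079856e+00])}
scene {'fx': 465.3846555819161, 'fy': 465.3846555819161, 'cx': 321.9691274461914, 'cy': 231.3429768500117, 'R': array([[ 0.74084786,  0.67162953, -0.00762991],
       [ 0.42739096, -0.48014033, -0.76603018],
       [-0.51815192,  0.56425087, -0.64275932]]), 't': array([-0.39918016, -0.19641235,  1.18997741])}
scene cradle_seat [([256, 243], 0.61)]
scene yoke_mid [([194, 286], 0.66)]
scene magnet_mid [([362, 180], 0.8)]
scene plate_mid [([372, 250], 0.88), ([430, 269], 0.88), ([298, 184], 0.85), ([257, 244], 0.48)]
scene weight_mid [([336, 286], 0.79)]
scene small_ring_mid [([325, 212], 0.8), ([389, 344], 0.32)]
scene valve_mid [([253, 344], 0.97)]
scene board_mid [([432, 207], 0.91)]
scene remote_mid [([390, 346], 0.9), ([252, 345], 0.7)]
side {'fx': 454.7027
[... 619 characters left out ...]
ard_mid [([269, 179], 0.66)]
side remote_mid [([449, 242], 0.73)]
wrist {'fx': 432.7005634148011, 'fy': 432.7005634148011, 'cx': 316.41796107292225, 'cy': 240.0449186578919, 'R': array([[ 9.99999169e-01, -1.29456756e-04, -1.28235119e-03],
       [ 2.50135829e-04, -9.56532793e-01,  2.91624679e-01],
       [-1.26436375e-03, -2.91624757e-01, -9.56531966e-01]]), 't': array([-0.54813254, -0.0392682 ,  0.37912254])}
wrist cradle_seat [([199, 289], 0.58)]
wrist yoke_mid [([208, 431], 0.88)]
wrist magnet_mid []
wrist plate_mid []
wrist weight_mid [([208, 431], 0.41)]
wrist small_ring_mid [([212, 84], 0.96)]
wrist valve_mid [([390, 458], 0.66)]
wrist board_mid []
wrist remote_mid [([558, 309], 0.75)]
```

View pics/scene0.png

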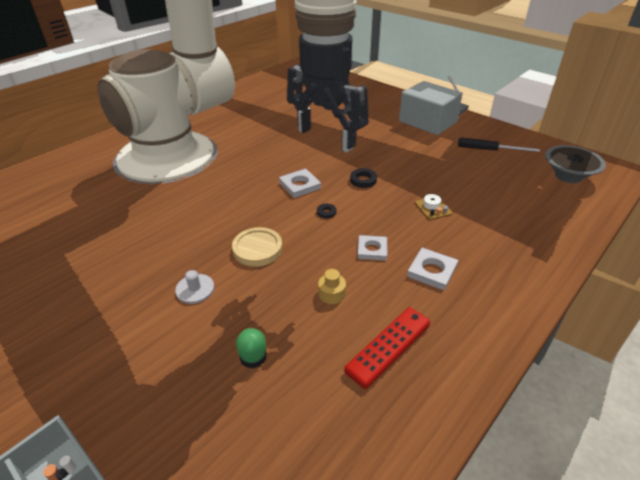

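View pics/side0.png

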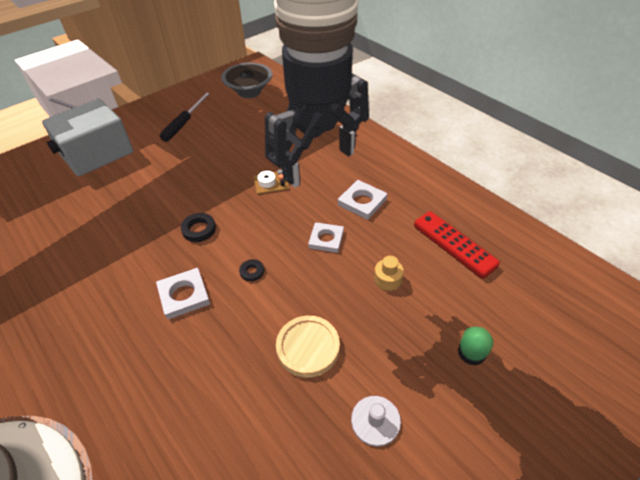

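View pics/wrist0.png

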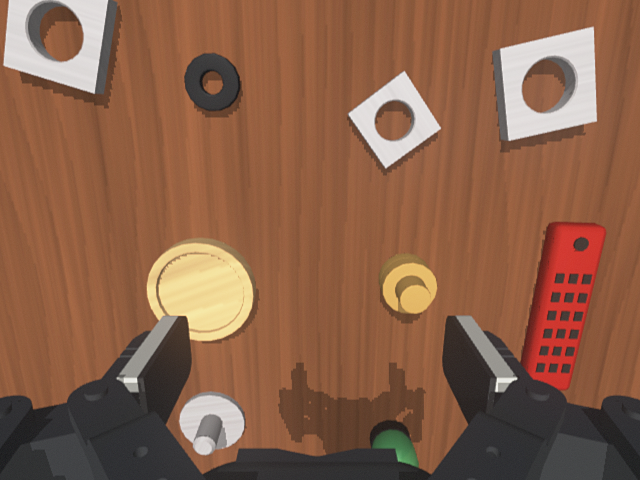

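```bash
cat > h.py <<'E'
from cell import *
import cv2, numpy as np
def ray(p,uv):
    R=np.array(p['R']);t=np.array(p['t'])
    d=R.T@np.array([(uv[0]-p['cx'])/p['fx'],(uv[1]-p['cy'])/p['fy'],1.]);return -R.T@t,d
def at_z(p,uv,z):
    C,d=ray(p,uv);return C+d*(z-C[2])/d[2]
def proj(p,X):
    c=np.array(p['R'])@np.asarray(X)+p['t'];return np.array([p['fx']*c[0]/c[2]+p['cx'],p['fy']*c[1]/c[2]+p['cy']])
E
python3 - <<'E'
from h import *
P={c:camera_params(c) for c in("scene","side","wrist")}
print("wristcam",-P['wrist']['R'].T@P['wrist']['t'])
D={'cradle':(.013,dict(scene=(256,243),side=(307,345),wrist=(199,289))),
'yoke':(.021,dict(scene=(194,286),side=(375,418),wrist=(208,431))),
'mag':(.008,dict(scene=(362,180),side=(199,228))),
'plate':(.006,dict(scene=(372,250),side=(325,236),wrist=(395,121))),
'plateB':(.006,dict(scene=(430,269),side=(361,196),wrist=(548,84))),
'plateC':(.006,dict(scene=(298,184),side=(184,290),wrist=(57,30))),
'weight':(.025,dict(scene=(336,286),side=(391,272))),
'small':(.005,dict(scene=(325,212),side=(250,269),wrist=(212,84))),
'valve':(.0275,dict(scene=(253,344),side=(478,346))),
'board':(.01,dict(scene=(432,207),side=(269,179))),
'remote':(.01,dict(scene=(390,346),side=(449,242)))}
for k,(z,d) in D.items():
    print(k,{c:at_z(P[c],uv,z)[:2].round(4).tolist() for c,uv in d.items()})
E
```

```text
wristcam [0.54862223 0.07292923 0.37338728]
cradle {'scene': [0.4417, -0.0839], 'side': [0.4432, -0.0865], 'wrist': [0.4422, -0.0831]}
yoke {'scene': [0.4535, -0.2365], 'side': [0.4394, -0.2328], 'wrist': [0.4414, -0.231]}
mag {'scene': [0.4548, 0.231], 'side': [0.449, 0.2373]}
plate {'scene': [0.618, 0.0565], 'side': [0.6126, 0.0659], 'wrist': [0.6125, 0.0628]}
plateB {'scene': [0.7293, 0.0861], 'side': [0.7366, 0.0985], 'wrist': [0.7332, 0.0913]}
plateC {'scene': [0.353, 0.1228], 'side': [0.3568, 0.1323], 'wrist': [0.3474, 0.1308]}
weight {'scene': [0.6398, -0.0752], 'side': [0.6303, -0.0811]}
small {'scene': [0.4692, 0.0865], 'side': [0.4654, 0.0957], 'wrist': [0.4644, 0.0914]}
valve {'scene': [0.626, -0.2516], 'side': [0.6242, -0.2602]}
board {'scene': [0.6328, 0.2466], 'side': [0.6283, 0.2589]}
remote {'scene': [0.7763, -0.1046], 'side': [0.767, -0.097]}
```

Request:
{"op": "move_arm", "data": {
  "motion": [
    {"delta_pos": [0,0.06,0],"twist": [0,0,0],"claw": 0.064},
    {"delta_pos": [0,0.12,0],"twist": [0,0,0],"claw": 0.064},
    {"delta_pos": [0,0.18,0],"twist": [0,0,0],"claw": 0.064},
    {"delta_pos": [0,0.22,0],"twist": [0,0,0],"claw": 0.064},
    {"delta_pos": [0,0.22,0],"twist": [0,0,0],"claw": 0.064},
    {"delta_pos": [0,0.22,0],"twist": [0,0,0],"claw": 0.064}
  ],
  "grip_force": 40
}}

```text
time: 2.25
ee_pos: [0.551, 0.0, 0.0303]
tool_rot: [0.707, -0.707, -0.001, -0.001]
force: [0.2, 0.3, 1.1]
width: 0.0641
```

```bash
python3 - <<'E'
from h import *
o=get_obs();print(o['time'],o['ee_pos'],o['force'],o['width'])
for c in("side","scene"):
    im=capture(c);u=proj(camera_params(c),o['ee_pos']).astype(int);print(u)
    im=im[max(0,u[1]-90):u[1]+60,u[0]-100:u[0]+100,::-1]
    cv2.imwrite(f"pics/{c}1.png",cv2.resize(im,(800,600)))
E
```

```text
2.25 [5.50972767e-01 2.07908384e-05 3.02814340e-02] [0.21943103 0.29726568 1.0720149 ] 0.06407968421107364
[323 266]
[326 239]
```

View pics/side1.png

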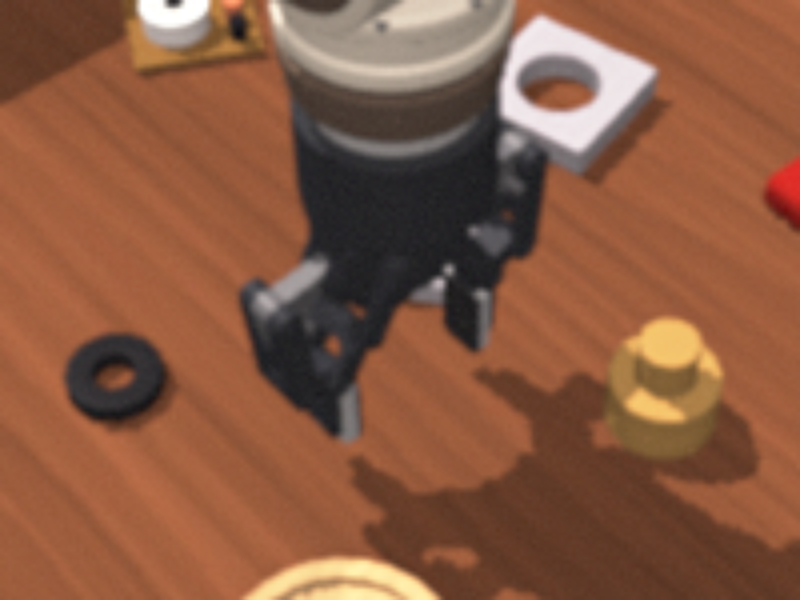

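Gripper is ~1 cm over bare bench; probing for the tip height at this opening.

Request:
{"op": "move_arm", "data": {
  "motion": [
    {"delta_pos": [0,0.003,0],"twist": [0,0,0],"claw": 0.064},
    {"delta_pos": [0,0.006,0],"twist": [0,0,0],"claw": 0.064},
    {"delta_pos": [0,0.007,0],"twist": [0,0,0],"claw": 0.064}
  ]
}}

```text
time: 2.72
ee_pos: [0.5499, 0.0, 0.0212]
tool_rot: [0.707, -0.707, 0.0, 0.0]
force: [-1.1, 0.3, 0.2]
width: 0.0643
```

Request:
{"op": "move_arm", "data": {
  "motion": [
    {"delta_pos": [0,0.002,0],"twist": [0,0,0],"claw": 0.064},
    {"delta_pos": [0,0.002,0],"twist": [0,0,0],"claw": 0.064}
  ]
}}

```text
time: 2.98
ee_pos: [0.5499, -0.0, 0.0191]
tool_rot: [-0.707, 0.707, -0.0, -0.0]
force: [0.2, 0.7, -0.0]
width: 0.0641
```

Request:
{"op": "move_arm", "data": {
  "motion": [
    {"delta_pos": [0,0.002,0],"twist": [0,0,0],"claw": 0.064},
    {"delta_pos": [0,0.002,0],"twist": [0,0,0],"claw": 0.064}
  ]
}}

```text
time: 3.22
ee_pos: [0.5499, -0.0, 0.0171]
tool_rot: [-0.707, 0.707, -0.0, -0.0]
force: [0.6, -0.9, 0.3]
width: 0.0641
```

Request:
{"op": "move_arm", "data": {
  "motion": [
    {"delta_pos": [0,0.002,0],"twist": [0,0,0],"claw": 0.064},
    {"delta_pos": [0,0.002,0],"twist": [0,0,0],"claw": 0.064}
  ]
}}

```text
time: 3.48
ee_pos: [0.5499, 0.0, 0.0151]
tool_rot: [0.707, -0.707, 0.0, 0.0]
force: [-0.2, -0.2, -0.7]
width: 0.0637
```

Request:
{"op": "move_arm", "data": {
  "motion": [
    {"delta_pos": [0,0.002,0],"twist": [0,0,0],"claw": 0.064},
    {"delta_pos": [0,0.002,0],"twist": [0,0,0],"claw": 0.064}
  ]
}}

```text
time: 3.72
ee_pos: [0.5499, 0.0, 0.0131]
tool_rot: [-0.707, 0.707, -0.0, -0.0]
force: [-0.1, -0.7, 0.4]
width: 0.0638
```

Request:
{"op": "move_arm", "data": {
  "motion": [
    {"delta_pos": [0,0.001,0],"twist": [0,0,0],"claw": 0.064},
    {"delta_pos": [0,0.001,0],"twist": [0,0,0],"claw": 0.064}
  ]
}}

```text
time: 3.98
ee_pos: [0.55, -0.0, 0.0122]
tool_rot: [-0.707, 0.707, -0.0, 0.0]
force: [-0.4, -0.3, -0.1]
width: 0.0642
```

Request:
{"op": "move_arm", "data": {
  "motion": [
    {"delta_pos": [0,0.001,0],"twist": [0,0,0],"claw": 0.064},
    {"delta_pos": [0,0.001,0],"twist": [0,0,0],"claw": 0.064}
  ]
}}

```text
time: 4.22
ee_pos: [0.55, 0.0, 0.0112]
tool_rot: [0.707, -0.707, 0.0, 0.0]
force: [-0.3, -0.8, -0.9]
width: 0.0644
```

Request:
{"op": "move_arm", "data": {
  "motion": [
    {"delta_pos": [0,0.001,0],"twist": [0,0,0],"claw": 0.064},
    {"delta_pos": [0,0.001,0],"twist": [0,0,0],"claw": 0.064}
  ]
}}

```text
time: 4.47
ee_pos: [0.5501, 0.0, 0.011]
tool_rot: [-0.707, 0.707, 0.0, 0.0]
force: [-2.6, 0.3, 6.8]
width: 0.0638
```

Request:
{"op": "move_arm", "data": {
  "motion": [
    {"delta_pos": [0,0.001,0],"twist": [0,0,0],"claw": 0.064},
    {"delta_pos": [0,0.001,0],"twist": [0,0,0],"claw": 0.064}
  ]
}}

```text
time: 4.72
ee_pos: [0.5501, 0.0, 0.0109]
tool_rot: [0.707, -0.707, -0.0, -0.0]
force: [-6.2, 0.5, 14.3]
width: 0.0641
```

Request:
{"op": "move_arm", "data": {
  "motion": [
    {"delta_pos": [0,-0.06,0],"twist": [0,0,0],"claw": 0.06},
    {"delta_pos": [-0.01,-0.11,-0.01],"twist": [0,0,0],"claw": 0.06},
    {"delta_pos": [-0.04,-0.14,-0.06],"twist": [0,0,0],"claw": 0.06},
    {"delta_pos": [-0.065,-0.14,-0.11],"twist": [0,0,0],"claw": 0.06},
    {"delta_pos": [-0.09,-0.14,-0.17],"twist": [0,0,0],"claw": 0.06},
    {"delta_pos": [-0.11,-0.14,-0.23],"twist": [0,0,0],"claw": 0.06},
    {"delta_pos": [-0.11,-0.14,-0.23],"twist": [0,0,0],"claw": 0.06},
    {"delta_pos": [-0.11,-0.14,-0.23],"twist": [0,0,0],"claw": 0.06},
    {"delta_pos": [-0.11,-0.14,-0.23],"twist": [0,0,0],"claw": 0.06}
  ]
}}

```text
time: 5.85
ee_pos: [0.4405, -0.2289, 0.1493]
tool_rot: [0.707, -0.707, -0.001, 0.001]
force: [-0.3, 0.1, -0.2]
width: 0.0599
```

```bash
cat > look.py <<'E'
import sys
from h import *
n=sys.argv[1]
o=get_obs();p=camera_params('wrist');im=capture('wrist')
cv2.imwrite(f"pics/{n}.png",im[:,:,::-1])
print(o['time'],o['ee_pos'],o['tool_rot'],o['width'],o['force'])
for a in sys.argv[2:]:
    q,z=a.split(',');z=float(z)
    for d in spot_point('wrist',q): print(q,d['location'],round(d['p'],2),at_z(p,d['location'],z))
E
python3 look.py w2 yoke_mid,0.021 cradle_seat,0.013
```

```text
5.85 [ 0.44048511 -0.22892988  0.14925831] [ 7.07195029e-01 -7.07018106e-01 -5.47345653e-04  5.37552401e-04] 0.05987057058212387 [-0.3032346   0.08454907 -0.21908834]
yoke_mid [321.7, 238.2] 0.73 [ 0.44199526 -0.232015    0.021     ]
cradle_seat [317.1, 239.2] 0.7 [ 0.43919077 -0.23507863  0.013     ]
```

View pics/w2.png

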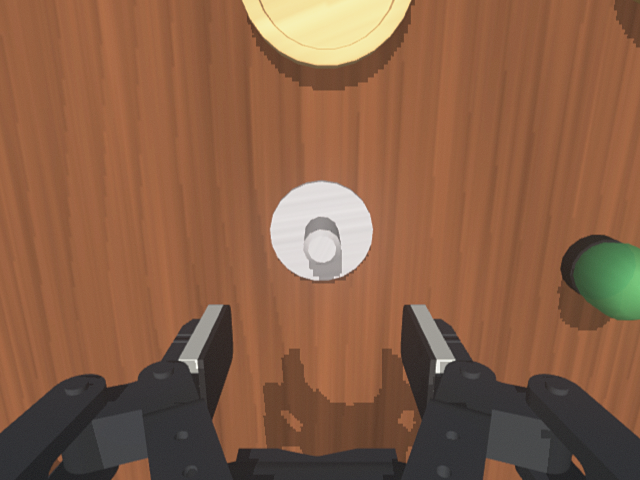

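```bash
python3 - <<'E'
from h import *
p=camera_params('wrist')
print(at_z(p,(321.5,230.5),.008),at_z(p,(322,246),.042))
E
```

```text
[ 0.44201346 -0.23083729  0.008     ] [ 0.44195495 -0.23036378  0.042     ]
```

Disc centre (321.5,230) and pole tip (322,246) agree on (0.442, −0.2306). Descending around the pole and gripping.

Request:
{"op": "move_arm", "data": {
  "motion": [
    {"delta_pos": [0.0015,0.05,-0.002],"twist": [0,0,0],"claw": 0.06},
    {"delta_pos": [0.0015,0.1,-0.002],"twist": [0,0,0],"claw": 0.06},
    {"delta_pos": [0.0015,0.118,-0.002],"twist": [0,0,0],"claw": 0.06},
    {"delta_pos": [0.0015,0.118,-0.002],"twist": [0,0,0],"claw": 0.04},
    {"delta_pos": [0.0015,0.118,-0.002],"twist": [0,0,0],"claw": 0.01},
    {"delta_pos": [0.0015,0.118,-0.002],"twist": [0,0,0],"claw": 0.01},
    {"delta_pos": [0.0015,0.118,-0.002],"twist": [0,0,0],"claw": 0.01},
    {"delta_pos": [0.0015,0.118,-0.002],"twist": [0,0,0],"claw": 0.01},
    {"delta_pos": [0.0015,0.118,-0.002],"twist": [0,0,0],"claw": 0.01}
  ],
  "grip_force": 60
}}

```text
time: 7.12
ee_pos: [0.4428, -0.2325, 0.0337]
tool_rot: [-0.707, 0.708, 0.001, 0.001]
force: [-0.4, 1.3, 7.3]
width: 0.0201
```

```bash
python3 look.py w3 ; python3 - <<'E'
from h import *
for c in("side","scene"):
    im=capture(c);u=proj(camera_params(c),get_obs()['ee_pos']).astype(int);print(u)
    im=im[max(0,u[1]-60):u[1]+30,u[0]-60:u[0]+60,::-1]
    cv2.imwrite(f"pics/{c}3.png",cv2.resize(im,(800,600)))
E
```

```text
7.125 [ 0.44283274 -0.23254079  0.0336623 ] [-0.70659669  0.70761429  0.00126922  0.00123457] 0.020135482074421656 [-0.40746329  1.29256821  7.26993523]
[377 412]
[190 276]
```

View pics/w3.png

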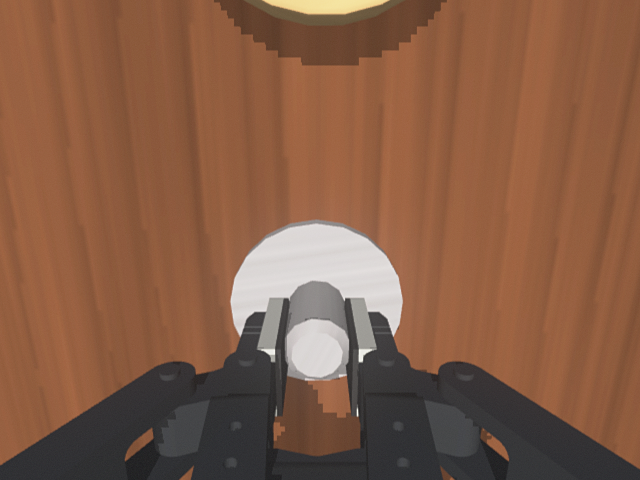

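View pics/side3.png

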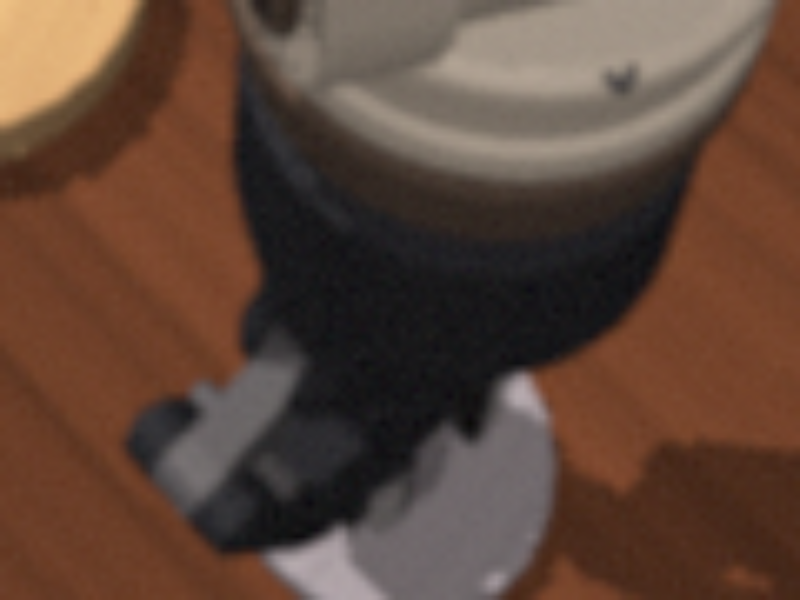

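Request:
{"op": "move_arm", "data": {
  "motion": [
    {"delta_pos": [0,-0.03,0],"twist": [0,0,0],"claw": 0.01},
    {"delta_pos": [0,-0.06,0.02],"twist": [0,0,0],"claw": 0.01},
    {"delta_pos": [0,-0.09,0.05],"twist": [0,0,0],"claw": 0.01},
    {"delta_pos": [0,-0.09,0.08],"twist": [0,0,0],"claw": 0.01},
    {"delta_pos": [0,-0.09,0.08],"twist": [0,0,0],"claw": 0.01},
    {"delta_pos": [0,-0.09,0.08],"twist": [0,0,0],"claw": 0.01}
  ]
}}

```text
time: 8.02
ee_pos: [0.4416, -0.1522, 0.1217]
tool_rot: [-0.707, 0.707, 0.0, 0.0]
force: [1.1, 0.7, -2.8]
width: 0.0199
```

```bash
python3 look.py w4 cradle_seat,0.013 yoke_mid,0.1
```

```text
8.025 [ 0.44163696 -0.15223912  0.12166583] [-7.06937726e-01  7.07275725e-01  3.06824688e-04  7.28963339e-05] 0.01990711391471047 [ 1.09647267  0.72482267 -2.80700876]
cradle_seat [325.9, 119.7] 0.95 [ 0.44490576 -0.08512099  0.013     ]
cradle_seat [619.4, 415.3] 0.38 [ 0.63513461 -0.2685455   0.013     ]
yoke_mid [314.3, 323.4] 0.66 [ 0.4392566  -0.15688172  0.1       ]
```

View pics/w4.png

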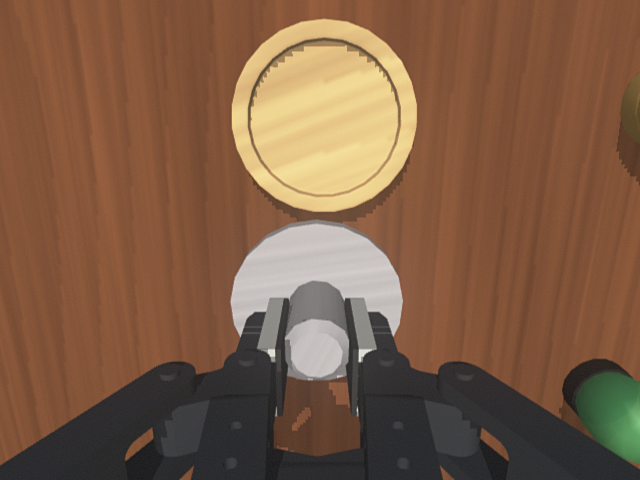

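```bash
python3 - <<'E'
from h import *
p=camera_params('wrist');o=get_obs()
print(at_z(p,(324.5,116),.018), at_z(p,(324.5,117),.018),at_z(p,(232,116),.018),at_z(p,(417,116),.018))
print('yoke px', at_z(p,(317,350),o['ee_pos'][2]+.011), at_z(p,(317,302),o['ee_pos'][2]-.023))
for r in (38,196): print(at_z(p,(324.5,r),.018))
E
```

```text
[ 0.44386554 -0.08348195  0.018     ] [ 0.44386772 -0.08396989  0.018     ] [ 0.39693684 -0.08343741  0.018     ] [ 0.4907637  -0.08352646  0.018     ]
yoke px [ 0.44005745 -0.14879831  0.13216291] [ 0.44004721 -0.14904718  0.09816291]
[ 0.44370364 -0.04727768  0.018     ]
[ 0.44404952 -0.12462433  0.018     ]
```

Request:
{"op": "move_arm", "data": {
  "motion": [
    {"delta_pos": [0.0035,0,0.03],"twist": [0,0,0],"claw": 0.01},
    {"delta_pos": [0.0035,0,0.0635],"twist": [0,0,0],"claw": 0.01},
    {"delta_pos": [0.0035,0.03,0.0635],"twist": [0,0,0],"claw": 0.01},
    {"delta_pos": [0.0035,0.06,0.0635],"twist": [0,0,0],"claw": 0.01},
    {"delta_pos": [0.0035,0.06,0.0635],"twist": [0,0,0],"claw": 0.01},
    {"delta_pos": [0.0035,0.06,0.0635],"twist": [0,0,0],"claw": 0.01}
  ]
}}

```text
time: 8.93
ee_pos: [0.4454, -0.0889, 0.0623]
tool_rot: [-0.707, 0.707, 0.0, 0.001]
force: [-0.1, -0.3, -2.5]
width: 0.02
```

```bash
python3 look.py w5
```

```text
8.925 [ 0.44540063 -0.08893585  0.06232441] [-7.07039272e-01  7.07174105e-01  4.12157474e-05  5.01996923e-04] 0.02004242825602511 [-0.10009449 -0.28107493 -2.47711944]
```

View pics/w5.png

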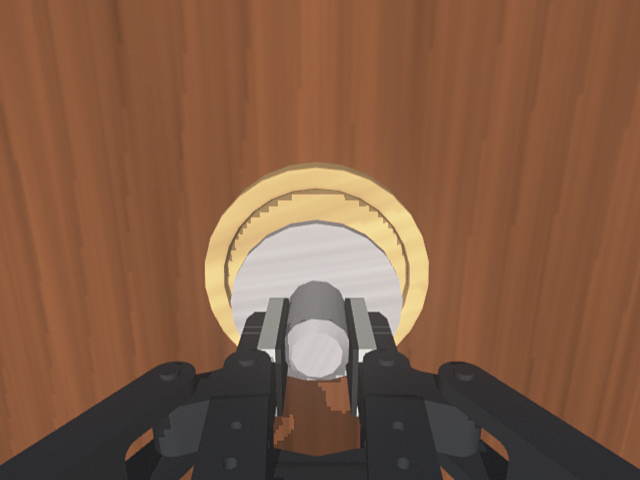

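```bash
python3 - <<'E'
from h import *
p=camera_params('wrist')
print(at_z(p,(317,189.5),.018)-[0,.039,0],at_z(p,(317,164.5),.018)-[0,.048,0], at_z(p,(317,222),.0366)-[0,.033,0])
E
```

```text
[ 0.44442641 -0.0858573   0.018     ] [ 0.44442956 -0.08502947  0.018     ] [ 0.44439381 -0.08830495  0.0366    ]
```

Request:
{"op": "move_arm", "data": {
  "motion": [
    {"delta_pos": [0,0.004,0.0028],"twist": [0,0,0],"claw": 0.01},
    {"delta_pos": [0,0.01,0.0028],"twist": [0,0,0],"claw": 0.01},
    {"delta_pos": [0,0.014,0.0028],"twist": [0,0,0],"claw": 0.01},
    {"delta_pos": [0,0.015,0.0028],"twist": [0,0,0],"claw": 0.01},
    {"delta_pos": [0,0.015,0.0028],"twist": [0,0,0],"claw": 0.01}
  ]
}}

```text
time: 9.6
ee_pos: [0.4449, -0.0856, 0.0467]
tool_rot: [0.707, -0.707, -0.0, 0.0]
force: [-4.3, 1.5, 4.3]
width: 0.0199
```

Request:
{"op": "move_arm", "data": {
  "motion": [
    {"delta_pos": [0,0.001,0],"twist": [0,0,0],"claw": 0.01},
    {"delta_pos": [0,0.001,0],"twist": [0,0,0],"claw": 0.01}
  ]
}}

```text
time: 9.85
ee_pos: [0.4449, -0.0856, 0.0466]
tool_rot: [0.707, -0.707, -0.0, -0.0]
force: [-7.6, 1.9, 13.4]
width: 0.0196
```

Request:
{"op": "move_arm", "data": {
  "motion": [
    {"delta_pos": [0,-0.001,0],"twist": [0,0,0],"claw": 0.04},
    {"delta_pos": [0,-0.001,0],"twist": [0,0,0],"claw": 0.05},
    {"delta_pos": [0,-0.001,0],"twist": [0,0,0],"claw": 0.05},
    {"delta_pos": [0,-0.03,0],"twist": [0,0,0],"claw": 0.05},
    {"delta_pos": [0,-0.07,0],"twist": [0,0,0],"claw": 0.06},
    {"delta_pos": [0,-0.1,0],"twist": [0,0,0],"claw": 0.07},
    {"delta_pos": [0,-0.1,0],"twist": [0,0,0],"claw": 0.08}
  ]
}}

```text
time: 10.72
ee_pos: [0.4462, -0.0859, 0.1475]
tool_rot: [-0.707, 0.707, 0.001, 0.001]
force: [0.4, 0.1, -0.1]
width: 0.0796
```

```bash
python3 look.py w6 yoke_mid,0.034
```

```text
10.725 [ 0.44619756 -0.08594434  0.14746213] [-0.70682785  0.70738298  0.00136309  0.00136084] 0.07962234827687582 [ 0.38146041  0.06268231 -0.06816382]
yoke_mid [313.7, 241.4] 0.69 [ 0.4433531  -0.08664059  0.034     ]
```

View pics/w6.png

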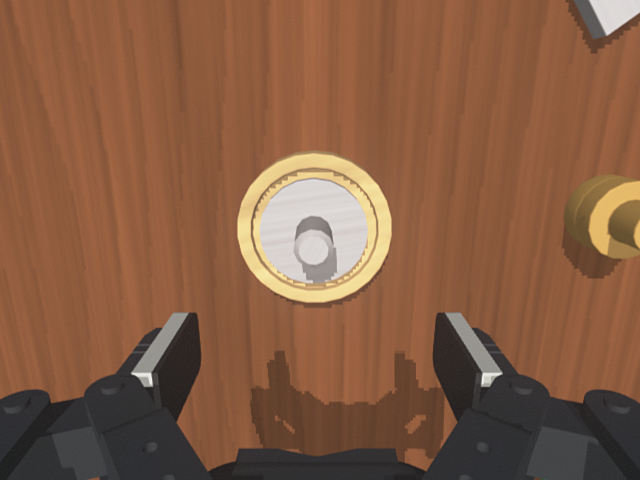

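```bash
python3 - <<'E'
from h import *
p=camera_params('wrist')
print(at_z(p,(314,247),.055),at_z(p,(314,231),.021))
E
```

```text
[ 0.44204835 -0.08208053  0.055     ] [ 0.44181476 -0.08300208  0.021     ]
```

Request:
{"op": "move_arm", "data": {
  "motion": [
    {"delta_pos": [0,0,0.06],"twist": [0,0,0],"claw": 0.084},
    {"delta_pos": [0,0,0.12],"twist": [0,0,0],"claw": 0.084},
    {"delta_pos": [0,0,0.18],"twist": [0,0,0],"claw": 0.084},
    {"delta_pos": [0,0,0.24],"twist": [0,0,0],"claw": 0.084},
    {"delta_pos": [0.005,0,0.3],"twist": [0,0,0],"claw": 0.084},
    {"delta_pos": [0.005,0,0.32],"twist": [0,0,0],"claw": 0.084},
    {"delta_pos": [0.005,0,0.32],"twist": [0,0,0],"claw": 0.084},
    {"delta_pos": [0.005,0,0.32],"twist": [0,0,0],"claw": 0.084}
  ]
}}

```text
time: 11.82
ee_pos: [0.4498, 0.2332, 0.1447]
tool_rot: [-0.707, 0.707, -0.001, -0.0]
force: [0.1, -0.3, -0.0]
width: 0.084
```

```bash
python3 look.py w7 magnet_mid,0.008
```

```text
11.825 [0.44981136 0.23318843 0.14471203] [-7.06823614e-01  7.07389576e-01 -6.01526367e-04 -7.06517698e-05] 0.08400525036093028 [ 0.1019294  -0.28486657 -0.03166523]
```

View pics/w7.png

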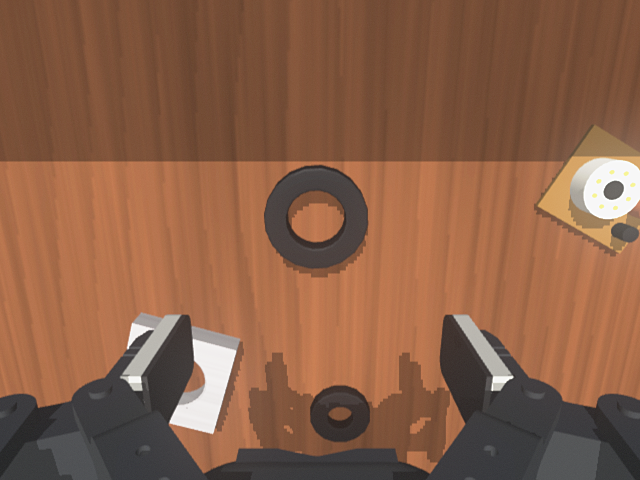

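```bash
python3 - <<'E'
from h import *
p=camera_params('wrist')
im=cv2.imread('pics/w7.png');hsv=cv2.cvtColor(im,cv2.COLOR_BGR2HSV)
m=((hsv[...,2]<90)&(hsv[...,1]<110)).astype(np.uint8);m[:150]=0;m[300:]=0;m[:,:250]=0;m[:,400:]=0
n,l,s,c=cv2.connectedComponentsWithStats(m);i=1+np.argmax(s[1:,4]);print(s[i],c[i])
print(at_z(p,(316,216.5),.016),at_z(p,(264,216.5),.016),at_z(p,(368,216.5),.016),at_z(p,(316,165.5),.016),at_z(p,(316,268),.01))
E
```

```text
[ 264  165  104  103 6000] [315.74783333 216.98633333]
[0.44811474 0.24327235 0.016     ] [0.41668408 0.243317   0.016     ] [0.47953404 0.24322773 0.016     ] [0.4481779  0.27388665 0.016     ] [0.44802728 0.20781464 0.01      ]
```

Request:
{"op": "move_arm", "data": {
  "motion": [
    {"delta_pos": [0,0,0],"twist": [0,0,0],"claw": 0.084},
    {"delta_pos": [0,0,0],"twist": [0,0,0],"claw": 0.084}
  ]
}}

```text
time: 12.18
ee_pos: [0.4502, 0.2338, 0.1455]
tool_rot: [0.707, -0.707, 0.0, -0.0]
force: [-0.5, 0.7, -0.4]
width: 0.0839
```

```bash
python3 look.py w8 magnet_mid,0.008 small_ring_mid,.005; python3 - <<'E'
from h import *
o=get_obs();print(o['ee_pos'],o['tool_rot'])
p=camera_params('wrist')
print(-p['R'].T@p['t'])
im=cv2.imread('pics/w8.png');hsv=cv2.cvtColor(im,cv2.COLOR_BGR2HSV)
m=((hsv[...,2]<90)&(hsv[...,1]<110)).astype(np.uint8);m[:150]=0;m[300:]=0;m[:,:250]=0;m[:,400:]=0
n,l,s,c=cv2.connectedComponentsWithStats(m);i=1+np.argmax(s[1:,4]);print(s[i],c[i])
print(at_z(p,(s[i][0]+s[i][2]/2,s[i][1]+s[i][3]/2),.014))
E
```

```text
12.175 [0.45015298 0.23375272 0.14545319] [ 7.07148980e-01 -7.07064414e-01  2.22178648e-04 -4.31100790e-04] 0.08388393908076343 [-0.51481108  0.69736003 -0.3987716 ]
small_ring_mid [342.1, 415.2] 0.93 [0.46711408 0.09172659 0.005     ]
[0.45004241 0.23411019 0.14534092] [ 7.07122913e-01 -7.07090634e-01  7.20585831e-05 -1.29670651e-04]
[0.44869086 0.30703881 0.27047661]
[ 264  166  103  103 5947] [314.80847486 217.83991929]
[0.44780988 0.24324123 0.014     ]
```

```bash
python3 - <<'E'
from h import *
for c in("scene","side"):
    p=camera_params(c)
    print(c,proj(p,(.448,.242,.008)),proj(p,(.4520,.2342,.008)), proj(p,(.467,.0915,.005)))
    cv2.imwrite(f"pics/{c}8.png",capture(c)[:,:,::-1])
w=camera_params('wrist')
print(proj(w,(.448,.242,.016)),proj(w,(.4520,.2342,.016)))
im=cv2.imread('pics/side0.png')[190:290,150:290];cv2.imwrite('pics/side0c.png',cv2.resize(im,(800,571),interpolation=cv2.INTER_CUBIC))
E
```

```text
scene [362.64048349 176.96948406] [361.9057054  178.98883862] [325.80449326 210.51973832]
side [197.20286682 226.89744268] [201.2283485  228.12068631] [252.16839933 269.93668931]
[315.90323803 220.51057616] [322.45033538 232.87833221]
```

View pics/side0c.png

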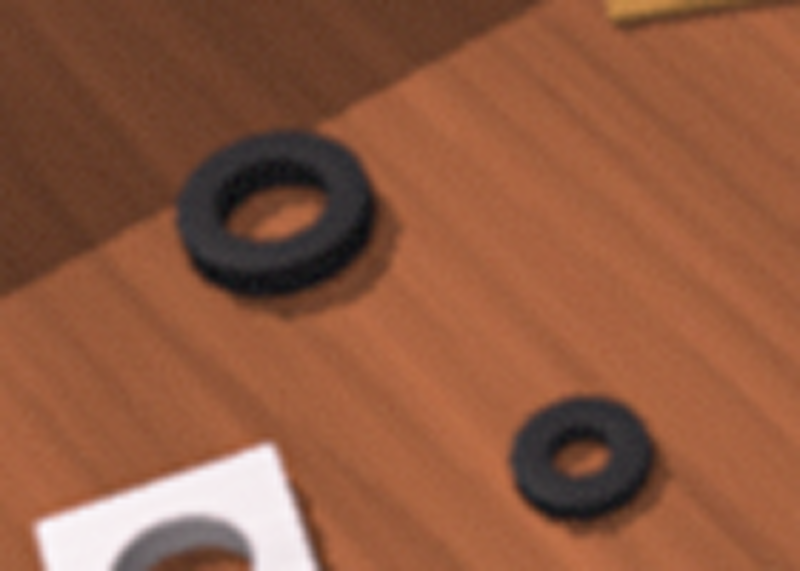

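Request:
{"op": "move_arm", "data": {
  "motion": [
    {"delta_pos": [-0.002,0.03,0.008],"twist": [0,0,0],"claw": 0.084},
    {"delta_pos": [-0.002,0.08,0.008],"twist": [0,0,0],"claw": 0.084},
    {"delta_pos": [-0.002,0.12,0.008],"twist": [0,0,0],"claw": 0.084},
    {"delta_pos": [-0.002,0.13,0.008],"twist": [0,0,0],"claw": 0.084},
    {"delta_pos": [-0.002,0.13,0.008],"twist": [0,0,0],"claw": 0.084},
    {"delta_pos": [-0.002,0.13,0.008],"twist": [0,0,0],"claw": 0.084}
  ],
  "grip_force": 40
}}

```text
time: 13.18
ee_pos: [0.449, 0.2429, 0.0172]
tool_rot: [0.708, -0.707, -0.001, -0.001]
force: [0.9, -0.2, 0.8]
width: 0.0842
```

```bash
python3 look.py w9
```

```text
13.175 [0.44903567 0.24287888 0.01719091] [ 0.70756593 -0.70664635 -0.00083944 -0.00082785] 0.08416330327082709 [ 0.92287628 -0.19775282  0.75883316]
```

View pics/w9.png

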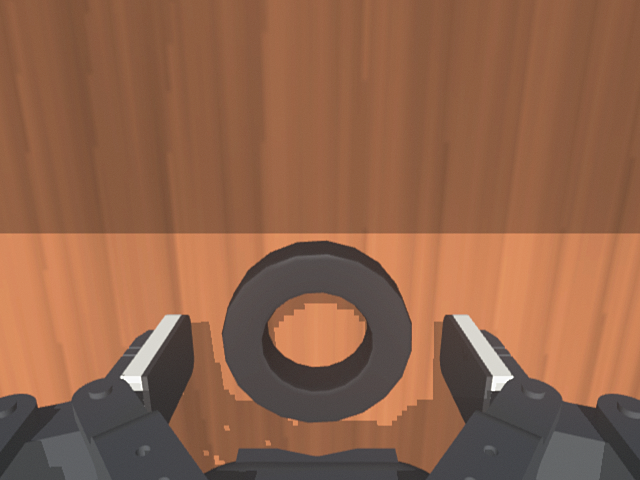

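Request:
{"op": "move_arm", "data": {
  "motion": [
    {"delta_pos": [0,0,0],"twist": [0,0,0],"claw": 0.07},
    {"delta_pos": [0,0,0],"twist": [0,0,0],"claw": 0.055},
    {"delta_pos": [0,0,0],"twist": [0,0,0],"claw": 0.055},
    {"delta_pos": [0,0,0],"twist": [0,0,0],"claw": 0.055},
    {"delta_pos": [0,0,0],"twist": [0,0,0],"claw": 0.055}
  ]
}}

```text
time: 13.85
ee_pos: [0.4486, 0.2426, 0.0168]
tool_rot: [0.707, -0.707, -0.001, -0.001]
force: [-2.7, -1.4, 9.8]
width: 0.0617
```

```bash
python3 look.py w10
```

```text
13.85 [0.44860309 0.24258133 0.01683745] [ 7.07423607e-01 -7.06789282e-01 -5.53890461e-04 -6.67312877e-04] 0.06172799788070141 [-2.73479265 -1.35535543  9.82109248]
```

View pics/w10.png

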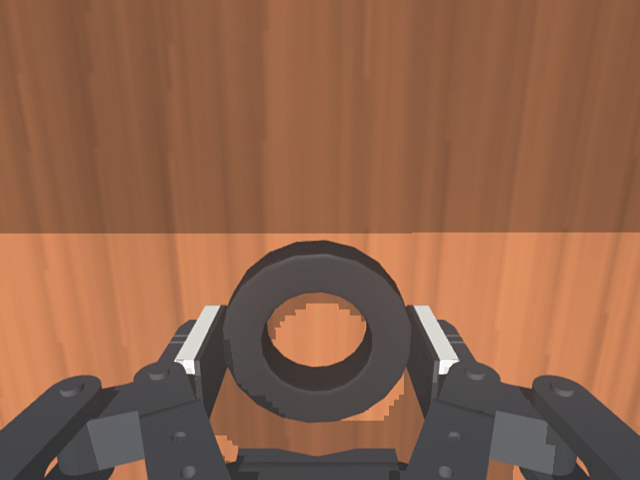

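Request:
{"op": "move_arm", "data": {
  "motion": [
    {"delta_pos": [0,-0.03,0],"twist": [0,0,0],"claw": 0.055},
    {"delta_pos": [0,-0.08,-0.02],"twist": [0,0,0],"claw": 0.055},
    {"delta_pos": [0,-0.11,-0.06],"twist": [0,0,0],"claw": 0.055},
    {"delta_pos": [0,-0.11,-0.12],"twist": [0,0,0],"claw": 0.055},
    {"delta_pos": [0,-0.11,-0.18],"twist": [0,0,0],"claw": 0.055},
    {"delta_pos": [-0.004,-0.11,-0.24],"twist": [0,0,0],"claw": 0.055},
    {"delta_pos": [-0.004,-0.11,-0.29],"twist": [0,0,0],"claw": 0.055},
    {"delta_pos": [-0.004,-0.11,-0.327],"twist": [0,0,0],"claw": 0.055},
    {"delta_pos": [-0.004,-0.11,-0.327],"twist": [0,0,0],"claw": 0.055},
    {"delta_pos": [-0.004,-0.11,-0.327],"twist": [0,0,0],"claw": 0.055}
  ]
}}

```text
time: 15.15
ee_pos: [0.4439, -0.0844, 0.1253]
tool_rot: [0.707, -0.707, 0.0, -0.0]
force: [-0.3, 0.5, -2.0]
width: 0.0615
```

Request:
{"op": "move_arm", "data": {
  "motion": [
    {"delta_pos": [0,0,0],"twist": [0,0,0],"claw": 0.055},
    {"delta_pos": [0,0,0],"twist": [0,0,0],"claw": 0.055}
  ]
}}

```text
time: 15.4
ee_pos: [0.4441, -0.0839, 0.1253]
tool_rot: [0.707, -0.707, -0.001, 0.001]
force: [-0.1, 0.1, -1.9]
width: 0.0616
```

```bash
python3 look.py w11
```

```text
15.4 [ 0.44407972 -0.0838964   0.12533916] [ 7.07131097e-01 -7.07082078e-01 -5.33541268e-04  5.12574560e-04] 0.061562563276071215 [-0.08655144  0.12898245 -1.94668414]
```

View pics/w11.png

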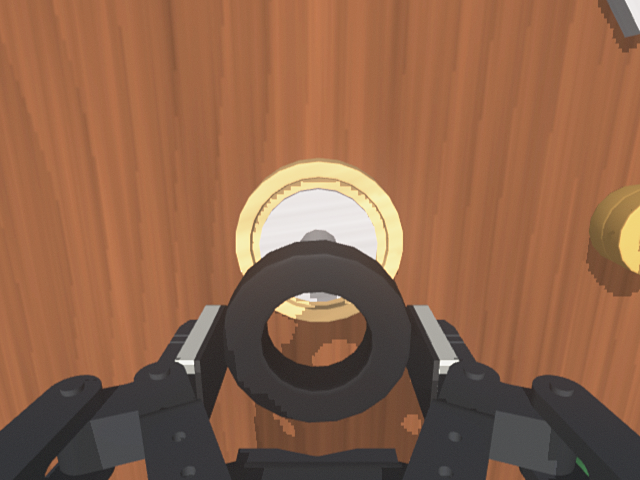

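```bash
python3 - <<'E'
from h import *
p=camera_params('wrist');o=get_obs();print(o['ee_pos'])
z=o['ee_pos'][2]-.0008
a=at_z(p,(318,254),z);b=at_z(p,(318,421),z);print(a,b,(a+b)/2,at_z(p,(318,240),z-.016))
print(at_z(p,(226.5,330),z),at_z(p,(411,330),z))
print('disc',at_z(p,(319,189),.021)-[0,.033,0],at_z(p,(260,230),.021),at_z(p,(379,230),.021))
print('rim',at_z(p,(319,158.5),.018)-[0,.048,0],at_z(p,(235.5,240),.018),at_z(p,(403.5,240),.018))
E
```

```text
[ 0.44406356 -0.08400079  0.12531665]
[ 0.44297394 -0.05393787  0.12451665] [ 0.44311275 -0.1154056   0.12451665] [ 0.44304334 -0.08467174  0.12451665] [ 0.44301051 -0.05431743  0.10851665]
[ 0.41330915 -0.08005256  0.12451665] [ 0.4732255  -0.07993963  0.12451665]
disc [ 0.44373667 -0.08545915  0.021     ] [ 0.4113256  -0.07528104  0.021     ] [ 0.47681982 -0.07517979  0.021     ]
rim [ 0.44370366 -0.08465632  0.018     ] [ 0.39693924 -0.08197258  0.018     ] [ 0.49127067 -0.08182375  0.018     ]
```

Request:
{"op": "move_arm", "data": {
  "motion": [
    {"delta_pos": [0.001,0.02,-0.001],"twist": [0,0,0],"claw": 0.055},
    {"delta_pos": [0.001,0.04,-0.001],"twist": [0,0,0],"claw": 0.055},
    {"delta_pos": [0.001,0.06,-0.001],"twist": [0,0,0],"claw": 0.055},
    {"delta_pos": [0.001,0.076,-0.001],"twist": [0,0,0],"claw": 0.055},
    {"delta_pos": [0.001,0.083,-0.001],"twist": [0,0,0],"claw": 0.055},
    {"delta_pos": [0.001,0.083,-0.001],"twist": [0,0,0],"claw": 0.055},
    {"delta_pos": [0.001,0.083,-0.001],"twist": [0,0,0],"claw": 0.055}
  ]
}}

```text
time: 16.32
ee_pos: [0.4454, -0.0857, 0.043]
tool_rot: [-0.707, 0.707, 0.0, 0.0]
force: [0.6, 0.4, -1.4]
width: 0.0615
```

Request:
{"op": "move_arm", "data": {
  "motion": [
    {"delta_pos": [0,0.002,0],"twist": [0,0,0],"claw": 0.055},
    {"delta_pos": [0,0.004,0],"twist": [0,0,0],"claw": 0.055},
    {"delta_pos": [0,0.004,0],"twist": [0,0,0],"claw": 0.055}
  ]
}}

```text
time: 16.7
ee_pos: [0.4449, -0.0857, 0.0382]
tool_rot: [0.707, -0.707, 0.0, 0.0]
force: [0.1, 0.4, -0.5]
width: 0.0612
```

Request:
{"op": "move_arm", "data": {
  "motion": [
    {"delta_pos": [0,0.001,0],"twist": [0,0,0],"claw": 0.055},
    {"delta_pos": [0,0.001,0],"twist": [0,0,0],"claw": 0.055}
  ]
}}

```text
time: 16.95
ee_pos: [0.445, -0.0857, 0.0379]
tool_rot: [-0.707, 0.707, 0.0, 0.0]
force: [-2.4, 1.1, 4.3]
width: 0.0616
```

```bash
python3 look.py w12
```

```text
16.95 [ 0.44503333 -0.08573167  0.03787026] [-7.07085524e-01  7.07128022e-01  8.97809383e-05  1.21335061e-04] 0.06160836615843673 [-2.3612132   1.05076753  4.31929118]
```

View pics/w12.png

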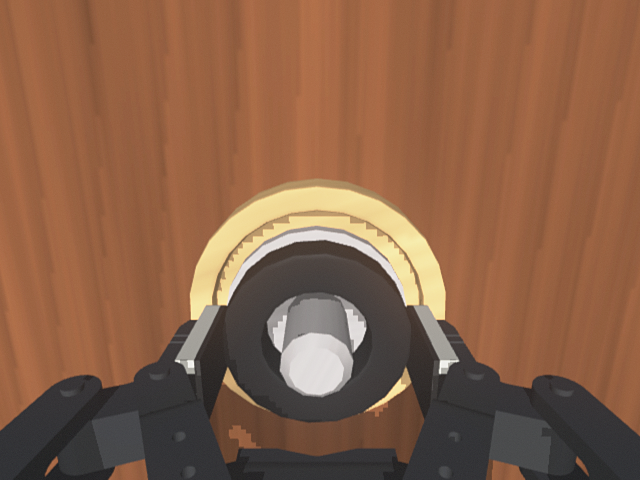

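Request:
{"op": "move_arm", "data": {
  "motion": [
    {"delta_pos": [0,0,0],"twist": [0,0,0],"claw": 0.075},
    {"delta_pos": [0,0,0],"twist": [0,0,0],"claw": 0.08},
    {"delta_pos": [0,0,0],"twist": [0,0,0],"claw": 0.08},
    {"delta_pos": [0,-0.04,0],"twist": [0,0,0],"claw": 0.08},
    {"delta_pos": [0,-0.09,0],"twist": [0,0,0],"claw": 0.08},
    {"delta_pos": [0,-0.11,0],"twist": [0,0,0],"claw": 0.08},
    {"delta_pos": [0,-0.11,0],"twist": [0,0,0],"claw": 0.08},
    {"delta_pos": [0,-0.11,0],"twist": [0,0,0],"claw": 0.08}
  ]
}}

```text
time: 18.0
ee_pos: [0.4446, -0.0856, 0.1461]
tool_rot: [0.707, -0.707, 0.0, 0.0]
force: [-0.8, 0.3, -1.3]
width: 0.0801
```

```bash
python3 look.py w13
```

```text
18.0 [ 0.44460714 -0.08564733  0.14612288] [ 7.07186948e-01 -7.07026274e-01  4.93544665e-04  4.73268727e-04] 0.08010903057079194 [-0.76940435  0.33195592 -1.28642166]
```

View pics/w13.png

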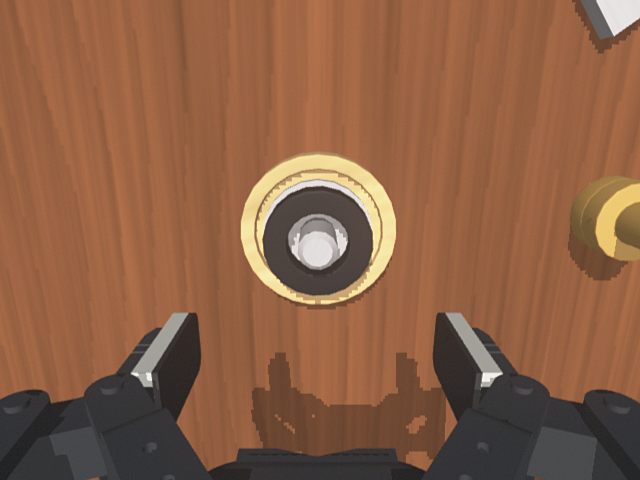

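```bash
python3 - <<'E'
from h import *
p=camera_params('wrist')
print('pole',at_z(p,(317.8,248.5),.055))
print('ring',(at_z(p,(318,186),.037)+at_z(p,(318,296.5),.037))/2)
print('plate', proj(p,(.6125,.0628,.012)))
E
```

```text
pole [ 0.4433452  -0.08312662  0.055     ]
ring [ 0.44345832 -0.08595427  0.037     ]
plate [642.93969527 -43.35594515]
```

Request:
{"op": "move_arm", "data": {
  "motion": [
    {"delta_pos": [0.04,0,0.03],"twist": [0,0,0],"claw": 0.08},
    {"delta_pos": [0.08,0,0.06],"twist": [0,0,0],"claw": 0.08},
    {"delta_pos": [0.12,0,0.1],"twist": [0,0,0],"claw": 0.08},
    {"delta_pos": [0.15,0,0.13],"twist": [0,0,0],"claw": 0.08},
    {"delta_pos": [0.168,0,0.148],"twist": [0,0,0],"claw": 0.08},
    {"delta_pos": [0.168,0,0.148],"twist": [0,0,0],"claw": 0.08},
    {"delta_pos": [0.168,0,0.148],"twist": [0,0,0],"claw": 0.08},
    {"delta_pos": [0.168,0,0.148],"twist": [0,0,0],"claw": 0.08}
  ]
}}

```text
time: 19.05
ee_pos: [0.6124, 0.0616, 0.1472]
tool_rot: [-0.707, 0.707, -0.0, 0.0]
force: [-1.0, -0.6, -0.6]
width: 0.08
```

```bash
python3 look.py w14 plate_mid,0.006
```

```text
19.05 [0.61244822 0.06157213 0.14720758] [-7.07062147e-01  7.07151277e-01 -4.01731693e-04  1.75382104e-04] 0.07995359511479268 [-0.97726067 -0.62737357 -0.6016607 ]
```

View pics/w14.png

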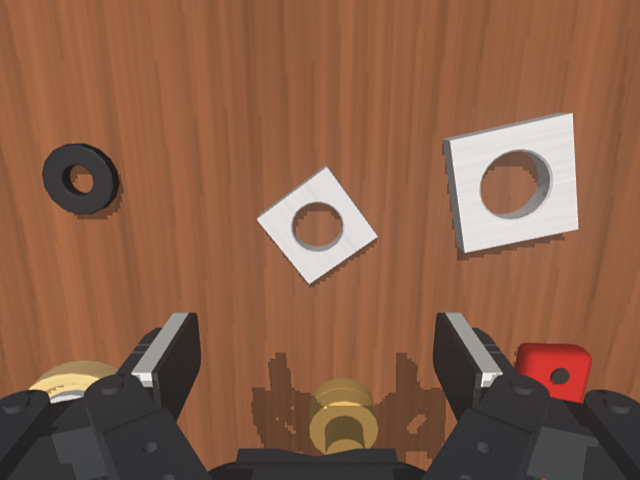

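```bash
python3 - <<'E'
from h import *
p=camera_params('wrist');o=get_obs();print(o['ee_pos'])
im=cv2.imread('pics/w14.png');hsv=cv2.cvtColor(im,cv2.COLOR_BGR2HSV)
m=((hsv[...,2]>190)&(hsv[...,1]<40)).astype(np.uint8);m[:150]=0;m[300:]=0;m[:,:240]=0;m[:,400:]=0
n,l,s,c=cv2.connectedComponentsWithStats(m);i=1+np.argmax(s[1:,4]);print(s[i],c[i])
cs,_=cv2.findContours((l==i).astype(np.uint8),cv2.RETR_EXTERNAL,cv2.CHAIN_APPROX_NONE)
k=max(cs,key=cv2.contourArea)[:,0,:].astype(float)
W=np.array([at_z(p,u,.012)[:2] for u in k])
r=cv2.minAreaRect((W*1000).astype(np.float32));print(r)
for q in cv2.boxPoints(r): print(q)
E
```

```text
[0.61264441 0.06165627 0.14750612]
[ 257  168  120  116 5164] [317.32765298 225.73663826]
((611.4489135742188, 63.28614044189453), (53.97138977050781, 54.065528869628906), 36.61410903930664)
[573.66534  68.88966]
[605.9112    25.492857]
[649.2325    57.682617]
[616.98663 101.07942]
```

Request:
{"op": "move_arm", "data": {
  "motion": [
    {"delta_pos": [-0.001,0.02,0.0015],"twist": [0,-0.16,0],"claw": 0.08},
    {"delta_pos": [-0.001,0.04,0.0015],"twist": [0,-0.32,0],"claw": 0.08},
    {"delta_pos": [-0.001,0.06,0.0015],"twist": [0,-0.48,0],"claw": 0.08},
    {"delta_pos": [-0.001,0.08,0.0015],"twist": [0,-0.639,0],"claw": 0.08},
    {"delta_pos": [-0.001,0.1,0.0015],"twist": [0,-0.639,0],"claw": 0.08},
    {"delta_pos": [-0.001,0.1,0.0015],"twist": [0,-0.639,0],"claw": 0.08},
    {"delta_pos": [-0.001,0.1,0.0015],"twist": [0,-0.639,0],"claw": 0.08}
  ]
}}

```text
time: 20.02
ee_pos: [0.6123, 0.0638, 0.048]
tool_rot: [-0.671, 0.672, 0.222, -0.221]
force: [0.3, -0.7, -0.5]
width: 0.0801
```

```bash
python3 look.py w15; python3 - <<'E'
from h import *
from scipy.spatial.transform import Rotation as Ro
p=camera_params('wrist');o=get_obs()
q=o['tool_rot'];print(np.degrees(Ro.from_quat([q[1],q[2],q[3],q[0]]).as_matrix()[:,0]),Ro.from_quat([q[1],q[2],q[3],q[0]]).as_matrix().round(3))
im=cv2.imread('pics/w15.png');hsv=cv2.cvtColor(im,cv2.COLOR_BGR2HSV)
m=((hsv[...,2]>190)&(hsv[...,1]<40)).astype(np.uint8);m[:,:200]=0;m[:,440:]=0
n,l,s,c=cv2.connectedComponentsWithStats(m);i=1+np.argmax(s[1:,4]);print(s[i],c[i])
cs,_=cv2.findContours((l==i).astype(np.uint8),cv2.RETR_EXTERNAL,cv2.CHAIN_APPROX_NONE)
k=max(cs,key=cv2.contourArea)[:,0,:].astype(float)
W=np.array([at_z(p,u,.012)[:2] for u in k])
print(cv2.minAreaRect((W*1000).astype(np.float32)))
E
```

```text
20.025 [0.61229778 0.06375414 0.048036  ] [-0.67149228  0.67161861  0.22167698 -0.22110148] 0.0800893829248135 [ 0.26445025 -0.74335441 -0.53698765]
[46.04598146 34.09646535  0.07065434] [[ 0.804  0.001 -0.595]
 [ 0.595  0.     0.804]
 [ 0.001 -1.    -0.001]]
[  250   235   138   122 11304] [317.20161005 293.03600495]
((611.4204711914062, 63.26375198364258), (53.850563049316406, 53.523738861083984), 36.50859069824219)
```

View pics/w15.png

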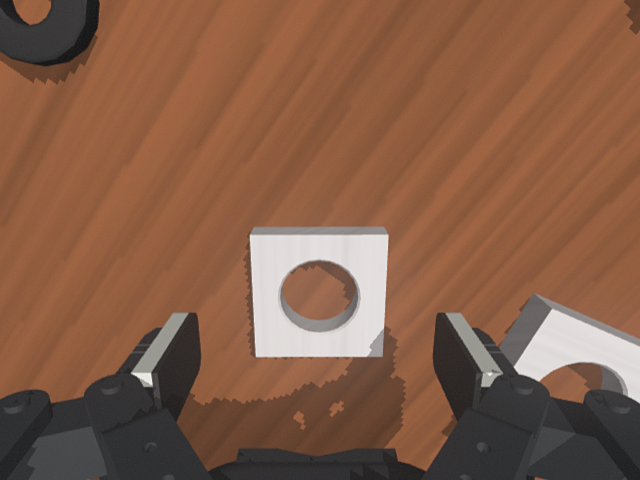

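Request:
{"op": "move_arm", "data": {
  "motion": [
    {"delta_pos": [-0.0005,0.015,0],"twist": [0,0,0],"claw": 0.08},
    {"delta_pos": [-0.0005,0.03,0],"twist": [0,0,0],"claw": 0.08},
    {"delta_pos": [-0.0005,0.0325,0],"twist": [0,0,0],"claw": 0.08},
    {"delta_pos": [-0.0005,0.0325,0],"twist": [0,0,0],"claw": 0.07},
    {"delta_pos": [-0.0005,0.0325,0],"twist": [0,0,0],"claw": 0.045},
    {"delta_pos": [-0.0005,0.0325,0],"twist": [0,0,0],"claw": 0.045},
    {"delta_pos": [-0.0005,0.0325,0],"twist": [0,0,0],"claw": 0.045},
    {"delta_pos": [-0.0005,0.0325,0],"twist": [0,0,0],"claw": 0.045}
  ],
  "grip_force": 50
}}

```text
time: 21.08
ee_pos: [0.6122, 0.0636, 0.0157]
tool_rot: [-0.671, 0.671, 0.223, -0.222]
force: [0.6, 1.0, 5.2]
width: 0.0525
```

```bash
python3 look.py w16
```

```text
21.075 [0.61215936 0.06356561 0.01569434] [-0.67121118  0.67144798  0.22261223 -0.2215332 ] 0.05246646142258423 [0.6120963  0.99143675 5.20845169]
```

View pics/w16.png

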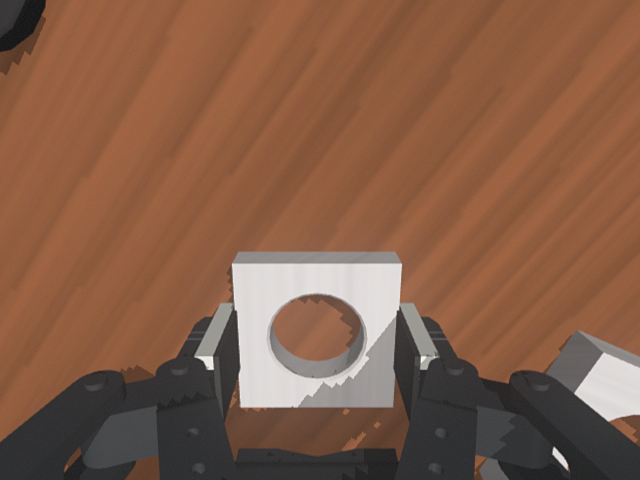

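Request:
{"op": "move_arm", "data": {
  "motion": [
    {"delta_pos": [0,-0.03,0],"twist": [0,0,0],"claw": 0.045},
    {"delta_pos": [-0.02,-0.07,-0.002],"twist": [0,0,0],"claw": 0.045},
    {"delta_pos": [-0.06,-0.11,-0.006],"twist": [0,0.16,0],"claw": 0.045},
    {"delta_pos": [-0.11,-0.11,-0.011],"twist": [0,0.32,0],"claw": 0.045},
    {"delta_pos": [-0.16,-0.11,-0.015],"twist": [0,0.48,0],"claw": 0.045},
    {"delta_pos": [-0.2,-0.11,-0.018],"twist": [0,0.64,0],"claw": 0.045},
    {"delta_pos": [-0.223,-0.11,-0.02],"twist": [0,0.64,0],"claw": 0.045},
    {"delta_pos": [-0.223,-0.11,-0.02],"twist": [0,0.64,0],"claw": 0.045},
    {"delta_pos": [-0.223,-0.11,-0.02],"twist": [0,0.64,0],"claw": 0.045},
    {"delta_pos": [-0.223,-0.11,-0.02],"twist": [0,0.64,0],"claw": 0.045}
  ]
}}

```text
time: 22.38
ee_pos: [0.4449, -0.0851, 0.1246]
tool_rot: [0.707, -0.707, 0.0, 0.0]
force: [-0.2, -1.5, -2.1]
width: 0.0526
```

```bash
python3 look.py w17
```

```text
22.375 [ 0.44493449 -0.08509405  0.12460833] [ 7.07162870e-01 -7.07050671e-01  1.53270732e-04  3.73464652e-05] 0.052560041922764505 [-0.24363189 -1.49885804 -2.05405474]
```

View pics/w17.png

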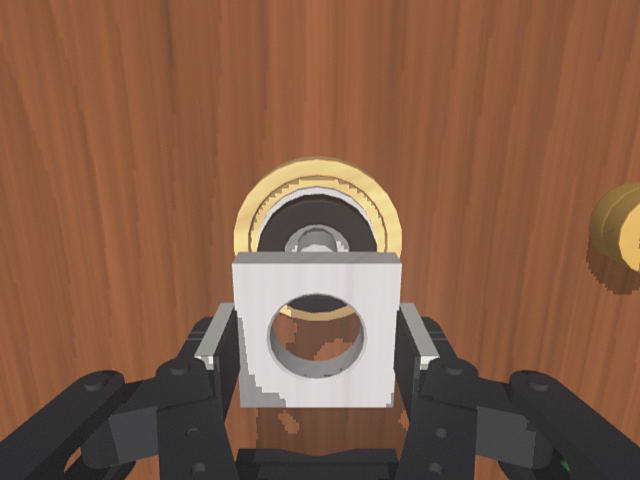

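```bash
python3 - <<'E'
from h import *
p=camera_params('wrist');o=get_obs();print(o['ee_pos'])
z=o['ee_pos'][2]-.0037
a=at_z(p,(317,264),z);b=at_z(p,(317,407),z);print('plate',(a+b)/2,a[1]-b[1],at_z(p,(233.5,264),z),at_z(p,(401.5,264),z))
print('ring',at_z(p,(317,194.5),.037)-[0,.032,0]);print('disc',at_z(p,(318,187),.021)-[0,.033,0],at_z(p,(258,230),.021),at_z(p,(378,230),.021))
print('rim',at_z(p,(317.5,156.5),.018)-[0,.048,0],at_z(p,(234,240),.018),at_z(p,(402,240),.018))
E
```

```text
[ 0.44488558 -0.08510872  0.12456995]
plate [ 0.44353929 -0.08617392  0.12086995] 0.05362832634814715 [ 0.41709282 -0.05937041  0.12086995] [ 0.47027426 -0.05934899  0.12086995]
ring [ 0.44350023 -0.08528459  0.037     ]
disc [ 0.44402633 -0.08533077  0.021     ] [ 0.41112167 -0.07611271  0.021     ] [ 0.47695556 -0.0760958   0.021     ]
rim [ 0.44375405 -0.08460885  0.018     ] [ 0.39702458 -0.08276722  0.018     ] [ 0.4910587  -0.08273911  0.018     ]
```

Request:
{"op": "move_arm", "data": {
  "motion": [
    {"delta_pos": [0,0.02,0.0008],"twist": [0,0,0],"claw": 0.045},
    {"delta_pos": [0,0.04,0.0008],"twist": [0,0,0],"claw": 0.045},
    {"delta_pos": [0,0.046,0.0008],"twist": [0,0,0],"claw": 0.045},
    {"delta_pos": [0,0.046,0.0008],"twist": [0,0,0],"claw": 0.045},
    {"delta_pos": [0,0.046,0.0008],"twist": [0,0,0],"claw": 0.045}
  ]
}}

```text
time: 23.05
ee_pos: [0.445, -0.0847, 0.0796]
tool_rot: [-0.707, 0.707, 0.0, 0.001]
force: [-0.4, 0.2, -2.2]
width: 0.0524
```

```bash
python3 look.py w18
```

```text
23.05 [ 0.44499087 -0.08474331  0.07957506] [-7.07034993e-01  7.07178280e-01  5.74815135e-05  6.28744459e-04] 0.052383331435426644 [-0.36900718  0.18112613 -2.17595967]
```

View pics/w18.png

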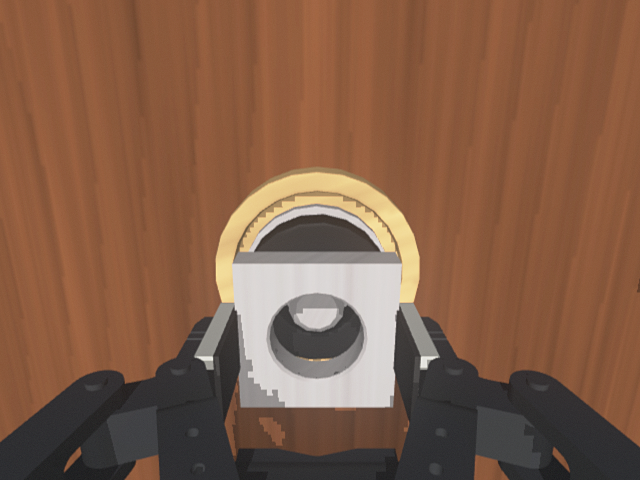

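Request:
{"op": "move_arm", "data": {
  "motion": [
    {"delta_pos": [0,0.01,0],"twist": [0,0,0],"claw": 0.045},
    {"delta_pos": [0,0.02,0],"twist": [0,0,0],"claw": 0.045},
    {"delta_pos": [0,0.025,0],"twist": [0,0,0],"claw": 0.045},
    {"delta_pos": [0,0.025,0],"twist": [0,0,0],"claw": 0.045},
    {"delta_pos": [0,0.026,0],"twist": [0,0,0],"claw": 0.045},
    {"delta_pos": [0,0.026,0],"twist": [0,0,0],"claw": 0.045}
  ]
}}

```text
time: 23.85
ee_pos: [0.4445, -0.0847, 0.0528]
tool_rot: [-0.707, 0.707, -0.0, 0.0]
force: [0.9, -0.1, -1.7]
width: 0.0526
```

Request:
{"op": "move_arm", "data": {
  "motion": [
    {"delta_pos": [0,0.001,0],"twist": [0,0,0],"claw": 0.045},
    {"delta_pos": [0,0.001,0],"twist": [0,0,0],"claw": 0.045}
  ]
}}

```text
time: 24.1
ee_pos: [0.4446, -0.0848, 0.0526]
tool_rot: [-0.707, 0.707, -0.0, 0.001]
force: [-3.3, 0.3, 6.4]
width: 0.0524
```

Seated at the predicted height; releasing.

Request:
{"op": "move_arm", "data": {
  "motion": [
    {"delta_pos": [0,0,0],"twist": [0,0,0],"claw": 0.07},
    {"delta_pos": [0,0,0],"twist": [0,0,0],"claw": 0.075},
    {"delta_pos": [0,0,0],"twist": [0,0,0],"claw": 0.075},
    {"delta_pos": [0,-0.04,0],"twist": [0,0,0],"claw": 0.075},
    {"delta_pos": [0,-0.08,0],"twist": [0,0,0],"claw": 0.06},
    {"delta_pos": [0,-0.1,0],"twist": [0,0,0],"claw": 0.06},
    {"delta_pos": [0,-0.1,0],"twist": [0,0,0],"claw": 0.06},
    {"delta_pos": [0,-0.1,0],"twist": [0,0,0],"claw": 0.06}
  ]
}}

```text
time: 25.1
ee_pos: [0.4442, -0.0847, 0.1506]
tool_rot: [0.707, -0.707, 0.001, 0.0]
force: [-0.4, 0.7, 0.2]
width: 0.0599
```

```bash
python3 look.py w19
```

```text
25.1 [ 0.4441805  -0.08467906  0.15063606] [ 7.07200638e-01 -7.07012431e-01  8.18351006e-04  9.69833476e-05] 0.05988905326859942 [-0.39111214  0.74518701  0.23228255]
```

View pics/w19.png

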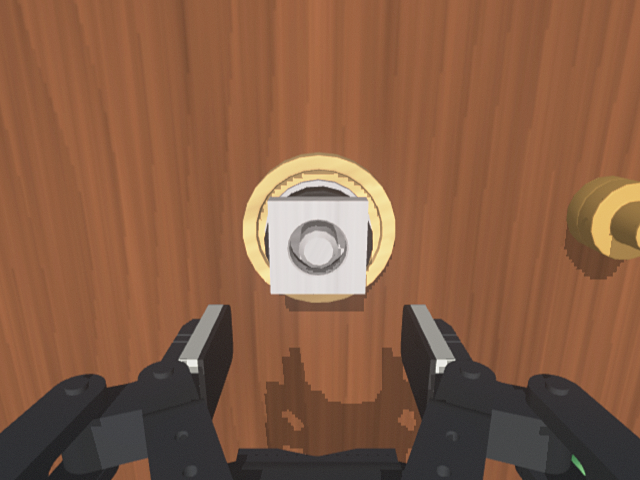

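Request:
{"op": "move_arm", "data": {
  "motion": [
    {"delta_pos": [0.05,0,0],"twist": [0,0,0],"claw": 0.06},
    {"delta_pos": [0.1,0,0.003],"twist": [0,0,0],"claw": 0.06},
    {"delta_pos": [0.15,0,0.005],"twist": [0,0,0],"claw": 0.06},
    {"delta_pos": [0.187,0,0.006],"twist": [0,0,0],"claw": 0.06},
    {"delta_pos": [0.187,0,0.006],"twist": [0,0,0],"claw": 0.06},
    {"delta_pos": [0.187,0,0.006],"twist": [0,0,0],"claw": 0.06},
    {"delta_pos": [0.187,0,0.006],"twist": [0,0,0],"claw": 0.06},
    {"delta_pos": [0.187,0,0.006],"twist": [0,0,0],"claw": 0.06}
  ]
}}

```text
time: 26.15
ee_pos: [0.631, -0.079, 0.1524]
tool_rot: [-0.707, 0.707, -0.0, 0.001]
force: [-0.5, -0.0, -0.7]
width: 0.0599
```

```bash
python3 look.py w20 weight_mid,0.025; python3 - <<'E'
from h import *
p=camera_params('wrist');o=get_obs();print(o['ee_pos'])
np.save('p20.npy',np.r_[p['R'].ravel(),p['t']])
E
```

```text
26.15 [ 0.63100175 -0.0790261   0.15239804] [-7.07061242e-01  7.07151962e-01 -1.68350423e-04  6.89022816e-04] 0.05993491010775905 [-0.46003468 -0.01161958 -0.65785728]
weight_mid [317.4, 228.5] 0.84 [ 0.62997801 -0.07580087  0.025     ]
[ 0.63120966 -0.07902904  0.15233983]
```

View pics/w20.png

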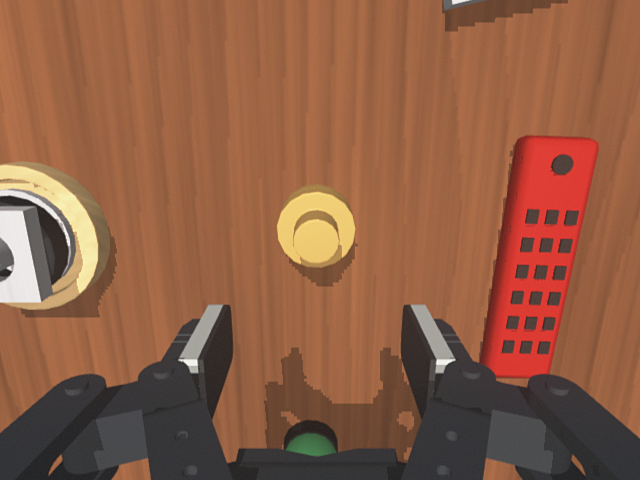

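```bash
python3 - <<'E'
from h import *
p=camera_params('wrist')
print(at_z(p,(317,242),.05),at_z(p,(316,230),.028),at_z(p,(277,230),.028),at_z(p,(355,230),.028))
E
```

```text
[ 0.62994047 -0.0765644   0.05      ] [ 0.62935916 -0.07586391  0.028     ] [ 0.60601857 -0.07583712  0.028     ] [ 0.6526974 -0.0758907  0.028    ]
```

Request:
{"op": "move_arm", "data": {
  "motion": [
    {"delta_pos": [0,0.04,0.0025],"twist": [0,0,0],"claw": 0.06},
    {"delta_pos": [0,0.08,0.0025],"twist": [0,0,0],"claw": 0.06},
    {"delta_pos": [0,0.1,0.0025],"twist": [0,0,0],"claw": 0.06},
    {"delta_pos": [0,0.104,0.0025],"twist": [0,0,0],"claw": 0.06},
    {"delta_pos": [0,0.104,0.0025],"twist": [0,0,0],"claw": 0.05},
    {"delta_pos": [0,0.104,0.0025],"twist": [0,0,0],"claw": 0.015},
    {"delta_pos": [0,0.104,0.0025],"twist": [0,0,0],"claw": 0.015},
    {"delta_pos": [0,0.104,0.0025],"twist": [0,0,0],"claw": 0.015},
    {"delta_pos": [0,0.104,0.0025],"twist": [0,0,0],"claw": 0.015},
    {"delta_pos": [0,0.104,0.0025],"twist": [0,0,0],"claw": 0.015}
  ],
  "grip_force": 70
}}

```text
time: 27.5
ee_pos: [0.6321, -0.0766, 0.0495]
tool_rot: [-0.707, 0.707, 0.0, 0.001]
force: [-2.0, 0.2, 6.3]
width: 0.0238
```

```bash
python3 look.py w21
```

```text
27.5 [ 0.63209056 -0.07656752  0.04952607] [-7.06994061e-01  7.07218572e-01  3.25582263e-04  1.08731000e-03] 0.023839427781952208 [-1.96690765  0.22337067  6.30832406]
```

View pics/w21.png

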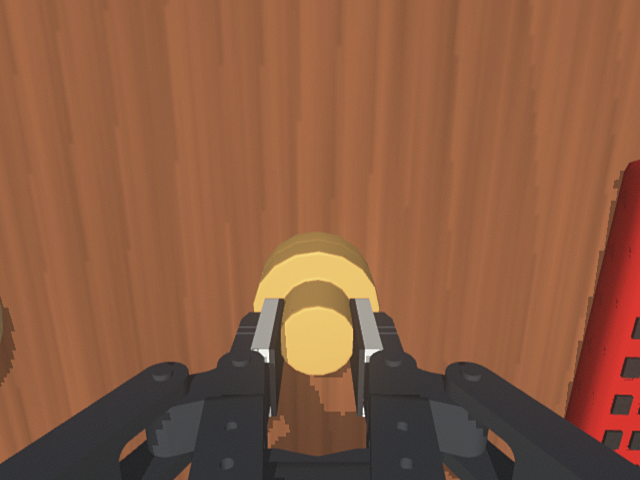

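Request:
{"op": "move_arm", "data": {
  "motion": [
    {"delta_pos": [0,-0.03,0],"twist": [0,0,0],"claw": 0.015},
    {"delta_pos": [-0.01,-0.08,0],"twist": [0,0,0],"claw": 0.015},
    {"delta_pos": [-0.04,-0.12,-0.002],"twist": [0,0,0],"claw": 0.015},
    {"delta_pos": [-0.09,-0.12,-0.004],"twist": [0,0,0],"claw": 0.015},
    {"delta_pos": [-0.14,-0.12,-0.006],"twist": [0,0,0],"claw": 0.015},
    {"delta_pos": [-0.175,-0.12,-0.008],"twist": [0,0,0],"claw": 0.015},
    {"delta_pos": [-0.1865,-0.12,-0.0085],"twist": [0,0,0],"claw": 0.015},
    {"delta_pos": [-0.1865,-0.12,-0.0085],"twist": [0,0,0],"claw": 0.015},
    {"delta_pos": [-0.1865,-0.12,-0.0085],"twist": [0,0,0],"claw": 0.015},
    {"delta_pos": [-0.1865,-0.12,-0.0085],"twist": [0,0,0],"claw": 0.015}
  ]
}}

```text
time: 28.8
ee_pos: [0.4457, -0.0847, 0.1675]
tool_rot: [0.707, -0.707, 0.0, -0.0]
force: [-0.4, 0.4, -5.8]
width: 0.0234
```

```bash
python3 look.py w22
```

```text
28.8 [ 0.44566199 -0.08470712  0.16751081] [ 7.07147809e-01 -7.07065615e-01  4.29424960e-04 -9.06733335e-05] 0.02344963539666429 [-0.42310132  0.35757054 -5.79124339]
```

View pics/w22.png

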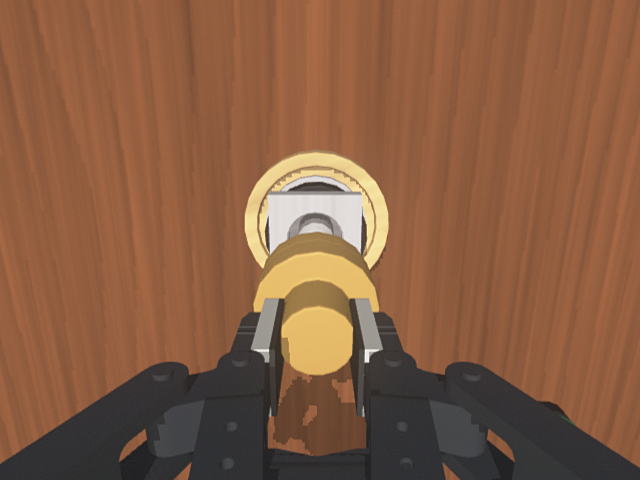

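```bash
python3 - <<'E'
from h import *
p=camera_params('wrist');o=get_obs();z=o['ee_pos'][2]-.0495;print(o['ee_pos'])
print('body top',at_z(p,(316,251.5),z+.028)-[0,.024,0],'knob',at_z(p,(317,341),z+.05), at_z(p,(317,375.5),z+.05)+[0,.013,0])
print('body base far',at_z(p,(316,233),z)-[0,.024,0])
print('rim',at_z(p,(316.5,151.5),.018)-[0,.048,0],'plate',at_z(p,(315,194.5),.049)-[0,.027,0])
E
```

```text
[ 0.44553958 -0.0846719   0.16747923]
body top [ 0.44382934 -0.08472622  0.14597923] knob [ 0.44418877 -0.08395169  0.16797923] [ 0.44418269 -0.08387364  0.16797923]
body base far [ 0.44374924 -0.08589063  0.11797923]
rim [ 0.44380796 -0.08564436  0.018     ] plate [ 0.44298844 -0.08585156  0.049     ]
```

Request:
{"op": "move_arm", "data": {
  "motion": [
    {"delta_pos": [-0.0005,0.02,-0.0007],"twist": [0,0,0],"claw": 0.015},
    {"delta_pos": [-0.0005,0.04,-0.0007],"twist": [0,0,0],"claw": 0.015},
    {"delta_pos": [-0.0005,0.056,-0.0007],"twist": [0,0,0],"claw": 0.015},
    {"delta_pos": [-0.0005,0.065,-0.0007],"twist": [0,0,0],"claw": 0.015},
    {"delta_pos": [-0.0005,0.066,-0.0007],"twist": [0,0,0],"claw": 0.015},
    {"delta_pos": [-0.0005,0.067,-0.0007],"twist": [0,0,0],"claw": 0.015},
    {"delta_pos": [-0.0005,0.067,-0.0007],"twist": [0,0,0],"claw": 0.015}
  ]
}}

```text
time: 29.72
ee_pos: [0.4448, -0.0855, 0.1013]
tool_rot: [-0.707, 0.707, -0.0, 0.001]
force: [0.5, 0.9, -5.6]
width: 0.0234
```

Request:
{"op": "move_arm", "data": {
  "motion": [
    {"delta_pos": [0,0.001,0],"twist": [0,0,0],"claw": 0.015},
    {"delta_pos": [0,0.001,0],"twist": [0,0,0],"claw": 0.015}
  ]
}}

```text
time: 29.98
ee_pos: [0.4446, -0.0855, 0.0999]
tool_rot: [-0.707, 0.707, -0.0, 0.0]
force: [1.0, -0.1, -5.2]
width: 0.0233
```

Request:
{"op": "move_arm", "data": {
  "motion": [
    {"delta_pos": [0,0.001,0],"twist": [0,0,0],"claw": 0.015},
    {"delta_pos": [0,0.001,0],"twist": [0,0,0],"claw": 0.015}
  ]
}}

```text
time: 30.22
ee_pos: [0.4445, -0.0854, 0.0987]
tool_rot: [0.707, -0.707, 0.0, -0.0]
force: [-0.8, -0.9, -4.9]
width: 0.0234
```

Request:
{"op": "move_arm", "data": {
  "motion": [
    {"delta_pos": [0,0.001,0],"twist": [0,0,0],"claw": 0.015},
    {"delta_pos": [0,0.001,0],"twist": [0,0,0],"claw": 0.015}
  ]
}}

```text
time: 30.48
ee_pos: [0.4446, -0.0855, 0.0985]
tool_rot: [-0.707, 0.707, -0.0, 0.001]
force: [-4.3, 0.7, 4.5]
width: 0.0234
```

```bash
python3 look.py w23;python3 - <<'E'
from h import *
for c in("side","scene"):
    im=capture(c);u=proj(camera_params(c),(.444,-.085,.04)).astype(int);print(u)
    im=im[max(0,u[1]-60):u[1]+40,u[0]-67:u[0]+67,::-1]
    cv2.imwrite(f"pics/{c}23.png",cv2.resize(im,(800,600),interpolation=cv2.INTER_CUBIC))
E
```

```text
30.475 [ 0.44459131 -0.08549345  0.0985049 ] [-7.07048555e-01  7.07164739e-01 -1.32573918e-04  5.96624413e-04] 0.02340051045017534 [-4.30133312  0.73324303  4.46551206]
[305 335]
[254 233]
```

View pics/side23.png

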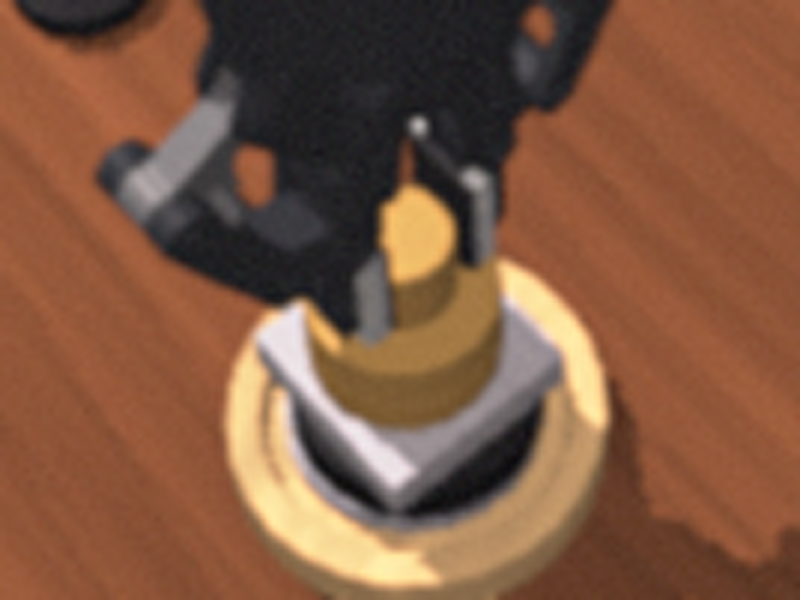

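View pics/scene23.png

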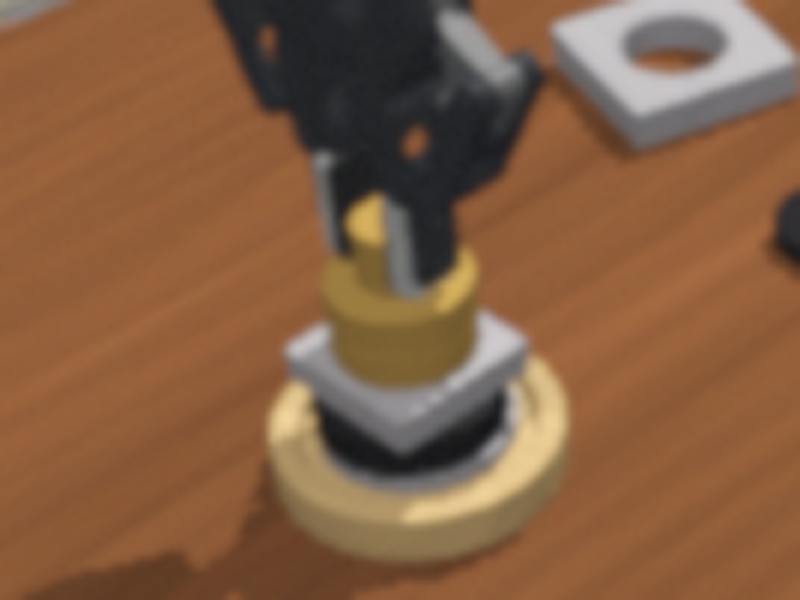

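Both views show a neat stack and the weight seated. Releasing and retreating.

Request:
{"op": "move_arm", "data": {
  "motion": [
    {"delta_pos": [0,-0.0005,0],"twist": [0,0,0],"claw": 0.04},
    {"delta_pos": [0,-0.0005,0],"twist": [0,0,0],"claw": 0.05},
    {"delta_pos": [0,-0.0005,0],"twist": [0,0,0],"claw": 0.05},
    {"delta_pos": [0,-0.03,0],"twist": [0,0,0],"claw": 0.05},
    {"delta_pos": [0,-0.07,0],"twist": [0,0,0],"claw": 0.05},
    {"delta_pos": [0,-0.1,0],"twist": [0,0,0],"claw": 0.05},
    {"delta_pos": [0,-0.1,0],"twist": [0,0,0],"claw": 0.05},
    {"delta_pos": [0,-0.1,0],"twist": [0,0,0],"claw": 0.05},
    {"delta_pos": [0,-0.1,0],"twist": [0,0,0],"claw": 0.05}
  ]
}}

```text
time: 31.75
ee_pos: [0.4441, -0.0854, 0.1966]
tool_rot: [0.707, -0.707, 0.001, 0.0]
force: [0.3, -1.0, 0.8]
width: 0.0503
```

```bash
python3 look.py w24;python3 - <<'E'
from h import *
p=camera_params('side');im=capture('side');u=proj(p,(.444,-.085,.04)).astype(int)
cv2.imwrite("pics/side24.png",cv2.resize(im[u[1]-60:u[1]+40,u[0]-67:u[0]+67,::-1],(800,600),interpolation=cv2.INTER_CUBIC))
E
```

```text
31.75 [ 0.44410563 -0.08537643  0.19663472] [ 7.07225310e-01 -7.06987545e-01  9.59658248e-04  2.27499200e-04] 0.05027490182157479 [ 0.31812144 -0.97552751  0.81923655]
```

View pics/w24.png

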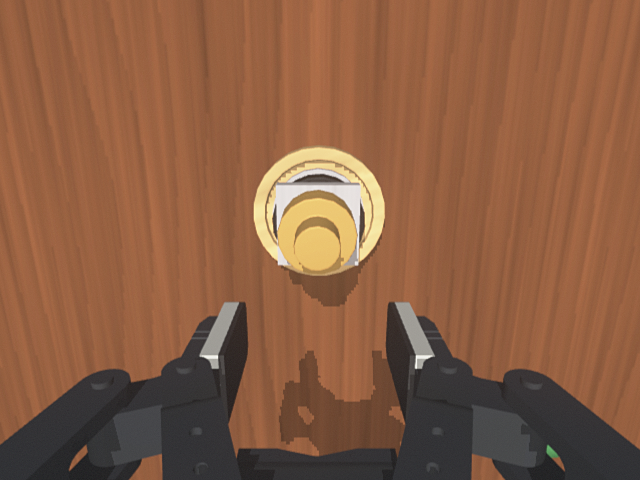

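View pics/side24.png

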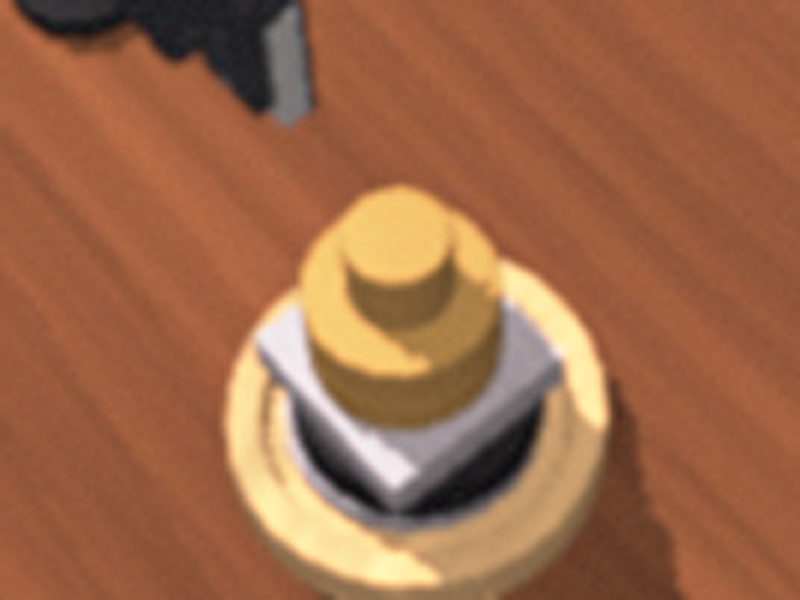

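The stack stands upright and centred in both views, and the gripper is well clear of it.

```bash
python3 -c "
from cell import *
print(get_obs()['qd'].round(3)); finish_job()"
```

```text
[ 0.    -0.002  0.006  0.002 -0.001  0.002]
the job is handed in; nothing more can be done
```

I built the stack in the cradle in the order you gave: pole plate, large ferrite ring, the smallest of the three square plates (measured 54 × 54 mm), then the brass weight. I handed it in at about 32 s of robot time. `finish_job` gives no verdict, so the result below rests on my own checks.

- **Seating:** each part was lowered until contact, and contact came within about 0.3 mm of the expected stacked height. I then let go and backed off straight up.
- **Last pictures:** the wrist and side views show the stack upright and level, with the gripper about 10 cm clear. Camera estimates taken while placing the parts agreed to about 1–3 mm horizontally, against the 9–10 mm limits.
- **Other things:** the small ring, valve, board and remote were never approached closely or touched. I did not measure their positions again at the end.
- **Disagreements:**
  - The first estimate of the large ring from the scene and side cameras was about 8 mm off the wrist view. I checked this against the side picture and used the wrist value.
  - The gripper read about 2 mm less than the true part widths on each grip.
  - The wrist camera showed gripped parts about 1–1.5 mm short in x compared with the tool position. I allowed for this when gripping the weight.

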